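# Number the salsa batch and snap the hood on

## Robot

A 6-joint arm with a two-finger parallel gripper is mounted at the origin on the work surface. World frame = base frame: x ahead of the robot, y to its left, z up, the work surface at z = 0. Lengths are in m, angles in rad, forces in N, time in s.
With the tool pointing down it reaches from about 0.375 to 0.975 m from the base axis. Payload 3.8 kg.
Tool frame: the origin (TCP) lies at the very end of the fingers, on their centre line; the grasp point (between the pads) lies 19 mm behind it; z points along the fingers, y is the line along which they close (so a half turn about z gives the same grasp; the last joint's range is limited). The gripper opens to 85 mm and grips with 20 to 120 N. Pads are 22 mm wide; open, the fingers measure 114 mm over their backs; the gripper's body (76 mm by 85 mm) begins 54 mm behind the grasp point. The pads swing forward as they close: fully open they stand 13 mm farther back than shut.
Start: joints at [-1.138, 0.264, 1.604, -0, 1.274, -0.037], TCP at [0.306, -0.602, 0.231] pointing down, gripper open.
Joint ranges: [-2.63, 2.63], [-0.94, 2.18], [0.31, 2.57], [-1.31, 4.45], [0, 2.66], [-2.55, 2.55]. Speed limits (rad/s): [2.57, 2.57, 3.14, 3.14, 3.14, 3.14].

## Interface

Orientations are given as a rotation vector (axis times angle).
In Python, from workcell import monitor, viewer, job gives the robot as it stands. The module is installed in compiled form; this text tells all that it offers.
- The arm moves only by the tool step_arm, never from a script. Its argument "series" is one flat list of numbers, 4 for each row, row after row: the shift along the tool's x, y, z in m, then the turn about the tool's z in rad. A call has 1 to 8 rows; each row is the pose to reach, as a shift and turn from the pose commanded when the call began, along the tool's axes at that moment; what a row does not reach only later rows make up. A row lasts 1/8 s, in which the tool goes at most 62.5 mm and 10.7 degrees, less where a joint would pass 70% of its speed; a pose out of reach is approached as far as the arm can. A call with a gripper value outside its range is refused whole. "gripper" is the opening, from 0 (shut) to 1 (fully open), set as the call begins (left out, the last holds). The fingers move at their own pace and stop on an object; "newtons" is the grip in N (left out, the last holds). Time passes only in rows, so rows that repeat a pose let the fingers close. It gives the time, the measured TCP pose, the force, the opening and the grip force at its end, in the units of the state.
- monitor.read_state(): the state, without advancing time (a new reading comes with each control period).
- viewer.read_camera(name): name is "side" or "top" or "wrist"; returns a dict with "image" (420x560x3 uint8, red, green, blue), "intrinsics" (3x3 intrinsics, pixels), "T" (4x4, takes a point from camera to world coordinates); the wrist camera has in their place "hand_eye" (4x4, takes a point from camera to tool coordinates, whose origin is the TCP and whose axes are the flange's). Camera axes: x right, y up, looking along -z (the intrinsics and any distortion apply to the point x, -y, -z); pixel columns grow to the right and rows downward; lengths in m; the calibration is good to about 2 mm. A picture is of the moment at which its call begins: read the wrist's pose just before it. There is no depth.
- job.finish_job(): hands the job in; it is judged then, once.
Trained networks look in a picture, given as the dict that the camera call returned (one of the last four; its "shot" number tells which), for a name from the list of things; names that differ only in an ending like _2 or _b are one class to them, and where a whole thing is asked for, a point or a joint stands for the part that bears it (a point fixed in the world has none). Each returns a list of dicts, best first, with "score" (0 to 1); they miss things now and then, are a little off and sometimes report something else, mostly with a low value. They report only what shows in the picture. A call takes as long as a camera call. They do not tell look-alikes from the thing itself.
- viewer.boxes_of(picture, label): "extent" ([centre column, centre row, width, height] in pixels, round what is visible of it).
- viewer.spot_point(picture, label): "point" ([column, row] in pixels: a listed point, or the origin of a listed thing).
The state is a dict: "time": time; "q": joint angles; "joint_vel": joint speeds; "joint_torque": joint torques, N m; "tool_pos": TCP position; "tcp_rot": TCP orientation; "wrist_force": force on the tool from outside, world axes, zero at the start; "torque": the same for the moment, N m; "width": opening from 0.0 (shut) to 1.0 (fully open); "grip_force": force on a finger pad.
Only numpy, scipy, OpenCV 4.12 (cv2) and the standard library are available. Lean on these libraries where they do the work, as an engineer would, in place of code of your own. Each camera call takes 0.05 s, during which the arm holds its last target. There are 200 camera calls.

## Task

Get this batch ready for the cold room: set every lidded tub on the counter flat and upright into the shallow steel pan, and roll the three number wheels of the batch block so that they read 4, 6, 3 from left to right as seen from the robot's side, each of those digits squarely on top. Once the number is set, push the clear hood straight down over the wheels until both hooks click over its flanges, without shifting the number. Leave the other things on the counter (bowl, cup, jar, can, masher and the rest) where they are.

Things in the scene. Friction and masses are not known exactly. Their poses are not given: they have to be found in the camera images.
- block: Number block, fixed: grey base 110 x 250 x 30 mm (x, y, z); on it an aluminium core 88 x 170 mm, top 58 mm above the counter (y ends taper in over the top 14 mm as a lead-in), three white number wheels in a row along y standing up out of the core, a black snap hook at each y end. Origin: centre of underside; z up; -x is its front, the robot's side; +y is left as the robot sees it.
- wheel_left (a joint): Left (+y) wheel: disc 80 mm across, 22 mm thick, axle along block y, black digits 0-9 round the rim. Value in rad: digit on top (the one read) = value / 0.6283. Grows as the top rolls away from the front (to block +x). Stops just before 0 and past 9. Light friction (0.04 N m), no clicks, stays put. Rub its rim with a fingertip, or pinch its flat sides near the top and move fore and aft.
- wheel_left_axis (a point): Left (+y) wheel's centre, 55 mm above the counter; the rim's top is 40 mm higher, 37 mm proud of the core. The wheels stand 60 mm apart, so 38 mm is free between neighbours.
- wheel_mid (a joint): Middle wheel: disc 80 mm across, 22 mm thick, axle along block y, black digits 0-9 round the rim. Value in rad: digit on top (the one read) = value / 0.6283. Grows as the top rolls away from the front (to block +x). Stops just before 0 and past 9. Light friction (0.04 N m), no clicks, stays put. Rub its rim with a fingertip, or pinch its flat sides near the top and move fore and aft.
- wheel_mid_axis (a point): Middle wheel's centre, 55 mm above the counter; the rim's top is 40 mm higher, 37 mm proud of the core. The wheels stand 60 mm apart, so 38 mm is free between neighbours.
- wheel_right (a joint): Right (-y) wheel: disc 80 mm across, 22 mm thick, axle along block y, black digits 0-9 round the rim. Value in rad: digit on top (the one read) = value / 0.6283. Grows as the top rolls away from the front (to block +x). Stops just before 0 and past 9. Light friction (0.04 N m), no clicks, stays put. Rub its rim with a fingertip, or pinch its flat sides near the top and move fore and aft.
- wheel_right_axis (a point): Right (-y) wheel's centre, 55 mm above the counter; the rim's top is 40 mm higher, 37 mm proud of the core. The wheels stand 60 mm apart, so 38 mm is free between neighbours.
- hook_left (a joint): Snap hook at the +y end of the block, 22 mm tall on the base, slanted on top, slippery. Value in m: 0 at rest, up to 0.012 pushed outward. Springy: the hood's flange forces it out about 5 mm on the way down; it springs back to 0 over the flange (1.5 mm above it) when home. Both together take about 10 N of push (8 to 15).
- hook_right (a joint): Snap hook at the -y end of the block, 22 mm tall on the base, slanted on top, slippery. Value in m: 0 at rest, up to 0.012 pushed outward. Springy: the hood's flange forces it out about 5 mm on the way down; it springs back to 0 over the flange (1.5 mm above it) when home. Both together take about 10 N of push (8 to 15).
- hood: Clear hood, open below: 100 x 181 x 74 mm, inside 94 x 175 x 70, with a grey flange 6 mm thick at the foot of each y end (200 mm over both). On top a grey grip bar 14 wide (x), 90 long (y), 26 high, top at 100 mm. 0.22 kg. Origin: centre of underside. Fits either way round, 2.5 to 3 mm free each side of the core; home, it rests on the base, 30 mm above the counter, x and y along the block's.
- pan: Shallow steel pan, fixed: 125 x 280 mm (x, y) outside, walls 4 mm thick and 18 mm high, floor 4 mm thick. Origin: centre of the underside. Holds four tubs side by side along y, their long sides along x (some 66 mm apart).
- tub1: Lidded clear plastic tub with a white lid: 85 x 50 mm (x, y), 45 mm high to the lid's top, with a white grip fin on the lid 60 mm long (x), 14 mm wide (y) and 22 mm high (top at 67 mm). About 0.14 kg. Origin: centre of the underside, z up. May be absent (None).
- tub2: Lidded clear plastic tub with a white lid: 85 x 50 mm (x, y), 45 mm high to the lid's top, with a white grip fin on the lid 60 mm long (x), 14 mm wide (y) and 22 mm high (top at 67 mm). About 0.14 kg. Origin: centre of the underside, z up. May be absent (None).
- tub3: Lidded clear plastic tub with a white lid: 85 x 50 mm (x, y), 45 mm high to the lid's top, with a white grip fin on the lid 60 mm long (x), 14 mm wide (y) and 22 mm high (top at 67 mm). About 0.14 kg. Origin: centre of the underside, z up. May be absent (None).
- tub4: Lidded clear plastic tub with a white lid: 85 x 50 mm (x, y), 45 mm high to the lid's top, with a white grip fin on the lid 60 mm long (x), 14 mm wide (y) and 22 mm high (top at 67 mm). About 0.14 kg. Origin: centre of the underside, z up. May be absent (None).
- salsa_bowl: cobalt blue ceramic bowl, 120 mm across, 60 high; loose, not part of the job. Origin: centre of the underside.
- masher: wooden bean masher standing on its 80 mm round head, handle upward, 192 mm high; loose, not part of the job. Origin: centre of the underside.
- salt_jar: glass jar, 60 mm across, 100 high; loose, not part of the job. Origin: centre of the underside.
- bean_can: steel can, 74 mm across, 110 high; loose, not part of the job. Origin: centre of the underside.
- clay_cup: terracotta cup, 72 mm across, 80 high; loose, not part of the job. Origin: centre of the underside.
Things that resemble listed ones, but are neither listed nor needed, are in the scene too. Leave any turquoise look-alike of the tub2 alone.

How it is judged:
On the way, in this order (a step that is already met when the one before it is completed fails the run):
1. all three wheels read 4, 6, 3 (within 0.13 rad) (value of joint wheel_left between 2.3833 and 2.6433 rad and value of joint wheel_mid between 3.6399 and 3.8999 rad and value of joint wheel_right between 1.755 and 2.015 rad), for 0.3 s.
2. the hood is fully down and both hooks have sprung back over it (all of step 1 and z of hood in the frame of block between 0.027 and 0.033 m and horizontal distance between hood and block below 0.006 m and angle between the z axis of hood and the z axis of block, either way round below 0.05 rad and value of joint each of hook_left, hook_right below 0.0025 m), for 0.3 s.
At the end, for the whole second after the job is handed in: Wheels read 4, 6, 3 (each within 0.13 rad); hood level (0.05 rad), underside 30 mm above the block's (within 3 mm), centred within 6 mm, both hooks within 2.5 mm of rest; every tub present on the pan's floor (within 4 mm, tilt under 0.1 rad); all at rest (all of step 2 and x of tub1 in the frame of pan between -0.04 and 0.04 m and y of tub1 in the frame of pan between -0.125 and 0.125 m and z of tub1 in the frame of pan between 0 and 0.008 m and angle between each of tub1, tub2, tub3, tub4's own z axis and vertical below 0.1 rad and linear speed of each of tub1, tub2, tub3, tub4, hood below 0.02 m/s and x of tub2 in the frame of pan between -0.04 and 0.04 m and y of tub2 in the frame of pan between -0.125 and 0.125 m and z of tub2 in the frame of pan between 0 and 0.008 m and x of tub3 in the frame of pan between -0.04 and 0.04 m and y of tub3 in the frame of pan between -0.125 and 0.125 m and z of tub3 in the frame of pan between 0 and 0.008 m and x of tub4 in the frame of pan between -0.04 and 0.04 m and y of tub4 in the frame of pan between -0.125 and 0.125 m and z of tub4 in the frame of pan between 0 and 0.008 m); the robot touches nothing.
It fails at once if one of the other kitchen things (bowl, masher, jar, can, cup) is shifted by more than 5 cm (distance of any of salsa_bowl, masher, salt_jar, bean_can, clay_cup from where it was at the start of the episode above 0.05 m).
Of tub1, tub2, tub3, tub4 only 2 to 4 are there at a start; the rules pass over those that are not, and their reading is None.
At some moment in a run one of tub1, tub2, tub3, tub4 may be knocked a few centimetres aside while the robot is not near it.
Once in a run the grip may slacken for a moment while it holds something.
It also fails if it takes over 208 s, if anything falls off the work surface, if the arm or the gripper's body presses on something with over 40 N, if the wrist force passes 120 N, or if a joint passes its speed limit or range.

## Working session

There is one attempt and no reset: what is moved stays moved. The work goes in short steps, Python scripts to look and compute and a tool call to move; the robot and the scene stay as the last step left them, time stands still between calls to the robot, and variables do not carry over. Pictures are saved under pics/ and viewed, at most 14 in all, crops included, and the job is handed in when it is done.

Besides the shell and the picture viewer there is one more tool, called after "Request:" as a command line: name --argument value ..., lists and objects as JSON in quotes. step_arm: Moves the arm, as the interface text tells. Its arguments: {"type":"object","properties":{"series":{"type":"array"},"gripper":{"type":"number"},"newtons":{"type":"number"}},"required":["series"]}

```bash
mkdir -p pics
cat > h.py <<'E'
import numpy as np, cv2
from scipy.spatial.transform import Rotation as R
from workcell import monitor, viewer, job
def shot(n):
    s=monitor.read_state(); p=viewer.read_camera(n)
    if n=='wrist':
        T=np.eye(4);T[:3,:3]=R.from_rotvec(s['tcp_rot']).as_matrix();T[:3,3]=s['tool_pos'];p['TW']=T@p['hand_eye']
    else: p['TW']=p['T']
    return p
def save(p,f): cv2.imwrite('pics/'+f,np.ascontiguousarray(p['image'][:,:,::-1]))
def ray(p,uv):
    K=p['intrinsics'];d=p.get('distortion')
    q=cv2.undistortPoints(np.array([[uv]],float),np.array(K,float),None if d is None else np.array(d,float))[0,0]
    v=p['TW'][:3,:3]@np.array([q[0],-q[1],-1]);return p['TW'][:3,3],v
def at(p,uv,z):
    o,v=ray(p,uv);return o+v*(z-o[2])/v[2]
def proj(p,X):
    c=np.linalg.inv(p['TW'])@np.r_[X,1];K=np.array(p['intrinsics'])
    return (K@np.array([c[0],-c[1],-c[2]])/-c[2])[:2]
def st():
    s=monitor.read_state();print(round(s['time'],2),np.round(s['tool_pos'],4),np.round(s['tcp_rot'],3),np.round(s['q'],2),np.round(s['wrist_force'],1),round(s['width'],3))
    M=R.from_rotvec(s['tcp_rot']).as_matrix();return s,M
E
python3 - <<'E'
from h import *
s,M=st();print(np.round(M,3))
for n in ['top','side','wrist']:
    p=shot(n);save(p,n+'0.png');print(n,p.keys(),np.round(p['intrinsics'],1).tolist());print(np.round(p['TW'],3))
    for l,z in [('block',0),('wheel_left_axis',.055),('wheel_mid_axis',.055),('wheel_right_axis',.055),('hood',0),('pan',0),('tub1',0)]:
        for r in viewer.spot_point(p,l)[:6]:
            print(l,np.round(r['point']),round(r['score'],2),np.round(at(p,r['point'],z),3))
E
```

```text
0.0 [ 0.3053 -0.6012  0.23  ] [-3.053e+00 -7.310e-01  1.000e-03] [-1.14  0.26  1.61  0.    1.27 -0.04] [0. 1. 2.] 0.997
[[ 0.892  0.453 -0.001]
 [ 0.453 -0.892  0.002]
 [ 0.    -0.002 -1.   ]]
top dict_keys(['image', 'intrinsics', 'T', 'shot', 'TW']) [[541.6, 0.0, 283.4], [0.0, 541.6, 209.6], [0.0, 0.0, 1.0]]
[[-0.029  0.982 -0.186  0.192]
 [-1.    -0.031 -0.006 -0.025]
 [-0.011  0.186  0.982  1.517]
 [ 0.     0.     0.     1.   ]]
block [207. 163.] 0.85 [0.625 0.201 0.   ]
wheel_left_axis [180. 156.] 0.96 [0.631 0.269 0.055]
wheel_mid_axis [205. 152.] 0.74 [0.641 0.198 0.055]
wheel_right_axis [226. 151.] 0.56 [0.642 0.14  0.055]
hood [206. 231.] 0.92 [0.424 0.205 0.   ]
pan [344. 165.] 0.86 [ 0.606 -0.197  0.   ]
tub1 [367. 223.] 0.83 [ 0.434 -0.251  0.   ]
tub1 [301. 223.] 0.81 [ 0.439 -0.066  0.   ]
tub1 [392. 318.] 0.59 [ 0.169 -0.306  0.   ]
tub1 [335. 223.] 0.58 [ 0.436 -0.162  0.   ]
side dict_keys(['image', 'intrinsics', 'T', 'shot', 'TW']) [[446.0, 0.0, 275.2], [0.0, 446.0, 208.8], [0.0, 0.0, 1.0]]
[[-0.955  0.132 -0.267  0.101]
 [-0.297 -0.494  0.817  1.036]
 [-0.023  0.859  0.511  0.747]
 [ 0.     0.     0.     1.   ]]
block [184. 268.] 0.58 [0.636 0.203 0.   ]
wheel_left_axis [173. 268.] 0.77 [0.624 0.27  0.055]
wheel_mid_axis [175. 264.] 0.6 [0.627 0.257 0.055]
wheel_right_axis [192. 241.] 0.93 [0.631 0.149 0.055]
hood [259. 283.] 0.72 [0.422 0.207 0.   ]
pan [245. 198.] 0.88 [ 0.615 -0.205  0.   ]
tub1 [298. 196.] 0.9 [ 0.442 -0.261  0.   ]
tub1 [289. 210.] 0.88 [ 0.447 -0.168  0.   ]
tub1 [281. 228.] 0.56 [ 0.439 -0.057  0.   ]
wrist dict_keys(['image', 'intrinsics', 'hand_eye', 'shot', 'TW']) [[347.7, 0.0, 284.8], [0.0, 347.7, 208.2], [0.0, 0.0, 1.0]]
[[ 0.453  0.85   0.269  0.375]
 [-0.891  0.432  0.136 -0.566]
 [-0.    -0.301  0.954  0.373]
 [ 0.     0.     0.     1.   ]]
```

```bash
python3 -c "
import cv2
a=cv2.imread('pics/top0.png')[100:350,130:450];cv2.imwrite('pics/top0c.png',cv2.resize(a,None,fx=2.4,fy=2.4,interpolation=3))"
```

```text
(no output)
```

View pics/top0c.png

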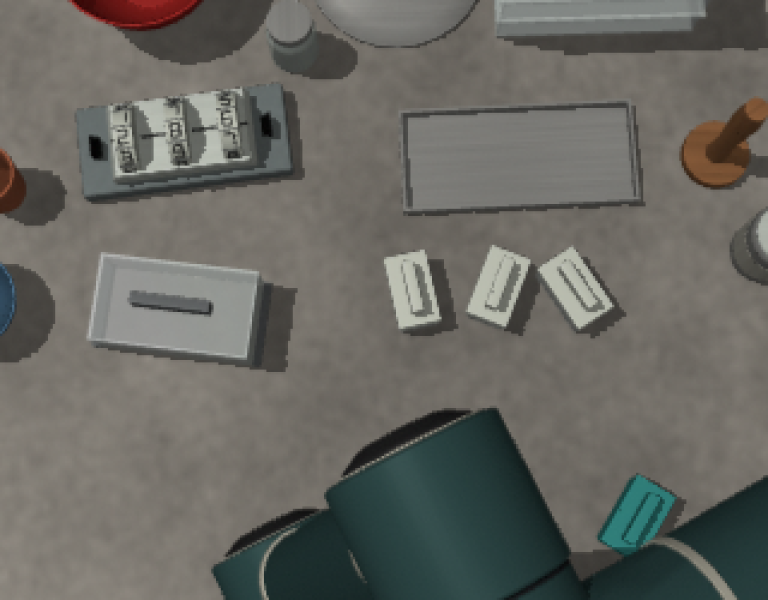

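View pics/side0.png

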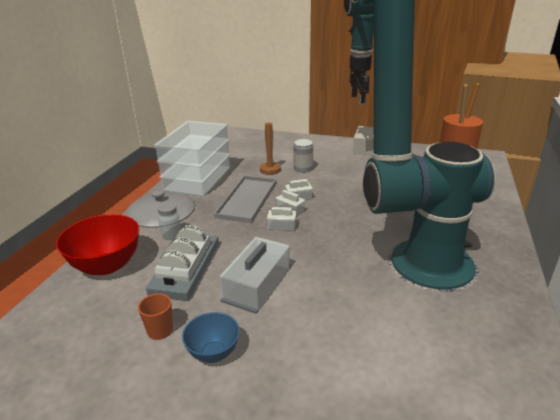

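The top view shows three white tubs at crop (413,290), (499,287) and (576,288), with a turquoise look-alike at (637,514). The pan is at (520,157), the block at (185,140) and the hood at (178,307). In the side view a small pale object near (362,140) still needs checking, because it could be the turquoise one or a fourth tub.

Request:
step_arm --series '[0.315,-0.334,-0.12,0.47,0.315,-0.334,-0.12,0.47,0.315,-0.334,-0.12,0.47,0.315,-0.334,-0.12,0.47,0.315,-0.334,-0.12,0.47,0.315,-0.334,-0.12,0.47,0.315,-0.334,-0.12,0.47,0.315,-0.334,-0.12,0.47]'

```text
time: 2.2
tool_pos: [0.4358, -0.159, 0.3528]
tcp_rot: [3.141, 0.003, 0.004]
wrist_force: [0.7, 0.0, -0.2]
width: 1.0
grip_force: 0.0
```

```bash
cat >> h.py <<'E'
def go(x,y,z,yaw=None):
    s,M=st();d=M.T@(np.array([x,y,z])-s['tool_pos']);c=np.arctan2(M[1,0],M[0,0])
    print('yaw',round(c,3),'move',np.round(d,4),'turn',None if yaw is None else round(-((yaw-c+np.pi)%(2*np.pi)-np.pi),4))
E
python3 - <<'E'
from h import *
st();p=shot('wrist');save(p,'w1.png')
t=shot('top');s=shot('side')
print('362,140 in side at z=0/.04:',at(s,(362,145),0),at(s,(362,140),.04),'turq in side',proj(s,(.17,-.306,.03)))
for q in (t,s,p):
  for l,z in [('tub1',0),('pan',0),('hood',0)]:
    for r in viewer.spot_point(q,l)[:6]: print(l,np.round(r['point']),round(r['score'],2),np.round(at(q,r['point'],z),3))
a=np.ascontiguousarray(np.hstack([cv2.resize(t['image'][190:360,270:450],(400,378)),cv2.resize(s['image'][110:260,250:400],(378,378))])[:,:,::-1]);cv2.imwrite('pics/c2.png',a)
E
```

```text
2.2 [ 0.4358 -0.159   0.3528] [3.141e+00 3.000e-03 4.000e-03] [-0.4  -0.2   1.86  0.    1.48  1.16] [ 0.7  0.  -0.2] 1.0
362,140 in side at z=0/.04: [ 0.29129195 -0.76630118  0.        ] [ 0.2883881  -0.72302523  0.04      ] turq in side [380.3623264  192.23380163]
tub1 [393. 315.] 0.95 [ 0.176 -0.308  0.   ]
tub1 [367. 224.] 0.74 [ 0.433 -0.251  0.   ]
tub1 [333. 223.] 0.73 [ 0.438 -0.155  0.   ]
tub1 [302. 222.] 0.68 [ 0.444 -0.069  0.   ]
pan [346. 164.] 0.86 [ 0.608 -0.201  0.   ]
hood [210. 230.] 0.55 [0.428 0.194 0.   ]
hood [365. 221.] 0.34 [ 0.44  -0.248  0.   ]
tub1 [298. 202.] 0.62 [ 0.429 -0.222  0.   ]
tub1 [379. 204.] 0.6 [ 0.17 -0.28  0.  ]
tub1 [281. 227.] 0.59 [ 0.442 -0.061  0.   ]
tub1 [288. 208.] 0.58 [ 0.453 -0.178  0.   ]
tub1 [268. 172.] 0.38 [ 0.602 -0.42   0.   ]
pan [248. 198.] 0.68 [ 0.602 -0.206  0.   ]
hood [255. 285.] 0.78 [0.428 0.215 0.   ]
tub1 [286. 153.] 0.95 [ 0.441 -0.16   0.   ]
tub1 [219. 147.] 0.69 [ 0.448 -0.065  0.   ]
tub1 [378. 313.] 0.68 [ 0.178 -0.312  0.   ]
tub1 [352. 156.] 0.62 [ 0.437 -0.254  0.   ]
pan [317.  24.] 0.9 [ 0.605 -0.199 -0.   ]
pan [352. 153.] 0.49 [ 0.44  -0.254  0.   ]
pan [ 31. 163.] 0.24 [0.425 0.205 0.   ]
hood [ 31. 159.] 0.62 [0.431 0.204 0.   ]
```

View pics/c2.png

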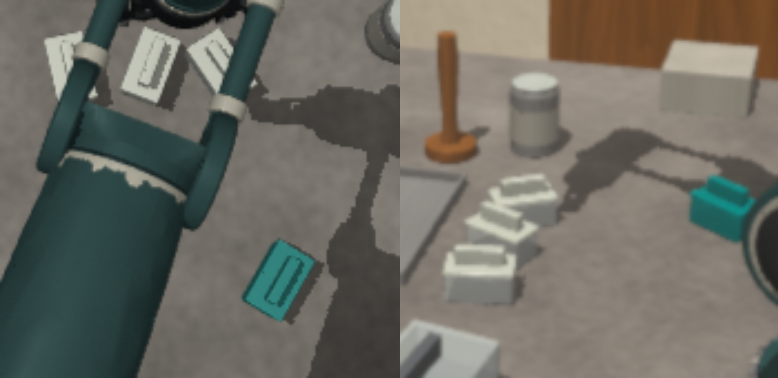

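View pics/w1.png

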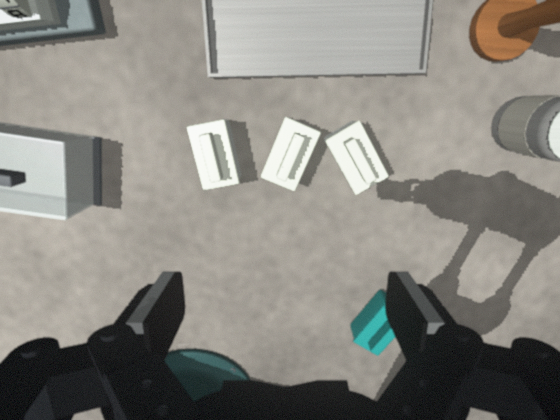

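The pale object in the side view at (362,140) is a plain box without a fin, so it isn't a tub. That leaves three candidates: the white tubs at wrist pixels (215,155), (291,153) and (357,157). All three have white lids with fins, so they fit the description. The turquoise one at (375,320) is the look-alike, and I'll leave it alone. Next I'll look at the wheels.

Request:
step_arm --series '[0.14,-0.36,0.09,-0.08,0.14,-0.36,0.09,-0.08,0.14,-0.36,0.09,-0.08,0.14,-0.36,0.09,-0.08,0.14,-0.36,0.09,-0.08,0.14,-0.36,0.09,-0.08,0.14,-0.36,0.09,-0.08,0.14,-0.36,0.09,-0.08]'

```text
time: 3.8
tool_pos: [0.5752, 0.199, 0.2602]
tcp_rot: [3.138, 0.128, -0.003]
wrist_force: [0.4, 0.3, -0.0]
width: 1.003
grip_force: 0.0
```

```bash
cat > look.py <<'E'
from h import *
import sys
s,M=st();p=shot('wrist');save(p,sys.argv[1])
for l,z in [('block',0),('wheel_left_axis',.055),('wheel_mid_axis',.055),('wheel_right_axis',.055),('hood',0),('pan',0),('tub1',0)]:
    for r in viewer.spot_point(p,l)[:5]:
        if r['score']>.4: print(l,np.round(r['point']),round(r['score'],2),np.round(at(p,r['point'],z),4))
E
python3 look.py w2.png; python3 -c "
import cv2
a=cv2.imread('pics/w2.png')
print(a.shape)
cv2.imwrite('pics/w2c.png',cv2.resize(a[20:320,100:460],(720,600),interpolation=3))"
```

```text
3.8 [0.5752 0.199  0.2602] [ 3.138e+00  1.280e-01 -3.000e-03] [ 0.29  0.12  1.72 -0.    1.3   1.78] [ 0.4  0.3 -0. ] 1.003
block [289. 117.] 0.91 [0.6324 0.1995 0.    ]
wheel_left_axis [226. 121.] 0.95 [0.6267 0.2608 0.055 ]
wheel_mid_axis [295. 118.] 0.8 [0.6347 0.1948 0.055 ]
wheel_mid_axis [428.   8.] 0.46 [0.7384 0.0856 0.055 ]
wheel_right_axis [351. 118.] 0.74 [0.6398 0.1402 0.055 ]
hood [275. 277.] 0.74 [0.4316 0.2001 0.    ]
hood [550. 291.] 0.58 [ 0.4403 -0.1614  0.    ]
tub1 [549. 290.] 0.98 [ 0.4413 -0.1597  0.    ]
tub1 [476. 281.] 0.96 [ 0.4463 -0.0609  0.    ]
(420, 560, 3)
```

View pics/w2c.png

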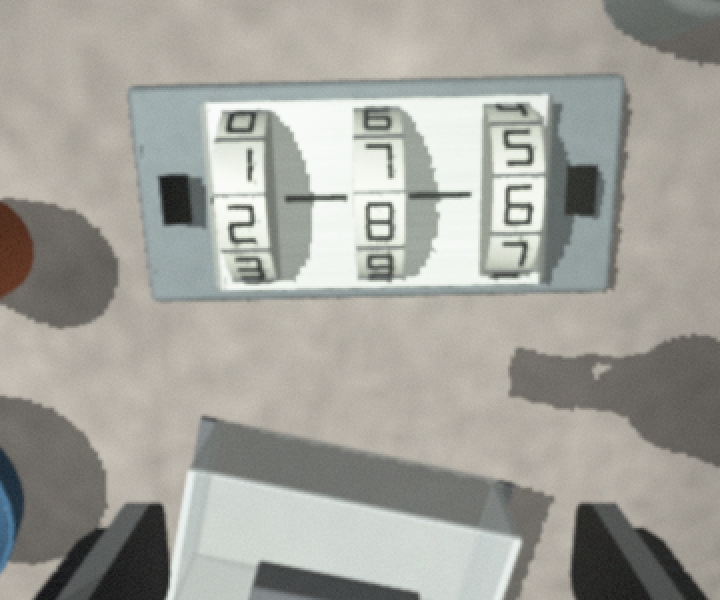

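The wheels read from the crop are: left between 1 and 2 with 2 nearer the front, middle between 7 and 8, right about 6. I'll get the exact values by intersecting the seam pixels with the rim cylinders.

```bash
cat >> h.py <<'E'
def blockpose(p,corners):  # corners order: back-left, back-right, front-right, front-left, on z=.03
    P=np.array([at(p,c,.03)[:2] for c in corners]);c=P.mean(0)
    u=(P[0]+P[3]-P[1]-P[2])/2;v=(P[0]+P[1]-P[2]-P[3])/2
    print('corners',np.round(P,4).tolist(),'len',np.linalg.norm(u),np.linalg.norm(v),'yawY',np.arctan2(-u[0],u[1]),'yawX',np.arctan2(v[1],v[0]))
    return c,np.arctan2(-u[0],u[1])
def rimangle(p,uv,c,yaw):
    o,v=ray(p,uv);e=np.array([np.cos(yaw),np.sin(yaw)])
    ox,oz=e@(o[:2]-c),o[2]-.055;vx,vz=e@v[:2],v[2]
    A,B,C=vx*vx+vz*vz,2*(ox*vx+oz*vz),ox*ox+oz*oz-.0016;D=B*B-4*A*C
    if D<0:return None
    t=(-B-D**.5)/2/A;return np.arctan2(ox+t*vx,oz+t*vz)
E
python3 - <<'E'
from h import *
p=shot('wrist');f=lambda a:(a[0]/2+100,a[1]/2+20)
c,yaw=blockpose(p,[f(a) for a in [(130,88),(624,75),(609,290),(155,299)]]);print(c,yaw)
for n,o,L in [('L',.06,[(244,139,.5),(244,197,1.5),(246,252,2.5)]),('M',0,[(378,135,6.5),(380,193,7.5),(380,246,8.5)]),('R',-.06,[(515,124,4.5),(517,177,5.5),(516,231,6.5)])]:
    for u,v,d in L:
        a=rimangle(p,f((u,v)),c,yaw);print(n,d,a,'value',a+d*.6283,'digit',a/.6283+d)
    print('axis px',np.round((proj(p,np.r_[c+o*np.array([-np.sin(yaw),np.cos(yaw)]),.095])-[100,20])*2))
E
```

```text
corners [[0.6762, 0.326], [0.7015, 0.0815], [0.5945, 0.0693], [0.5701, 0.315]] len 0.24633970120625615 0.10716489127041247 yawY 0.10096984103285898 yawX 0.10803567074283388
[0.63557545 0.19793408] 0.10096984103285898
L 0.5 0.7241545428204771 value 1.0383045428204771 digit 1.6525617425122985
L 1.5 0.0648419068882369 value 1.0072919068882369 digit 1.6032021437024302
L 2.5 -0.5738908864637738 value 0.996859113536226 digit 1.586597347662305
axis px [242. 203.]
M 6.5 0.7361335107119211 value 4.820083510711921 digit 7.671627424338566
M 7.5 0.07404601555563092 value 4.786296015555631 digit 7.617851369657219
M 8.5 -0.5314040718079044 value 4.809145928192095 digit 7.654219207690746
axis px [381. 200.]
R 4.5 0.8542192905705008 value 3.6815692905705006 digit 5.859572323047113
R 5.5 0.20790645201119218 value 3.663556452011192 digit 5.830903154561821
R 6.5 -0.3769082172602111 value 3.707041782739789 digit 5.90011424914816
axis px [520. 197.]
```

```bash
python3 -c "
from h import *
go(.6173,.2565,.14,.104)"
```

```text
4.25 [0.5754 0.1977 0.2619] [-3.139e+00 -1.230e-01 -1.000e-03] [ 0.29  0.12  1.72 -0.    1.3   1.78] [ 0.7  0.6 -0.8] 1.004
yaw 0.079 move [ 0.0463 -0.0553  0.1219] turn -0.0254
```

Request:
step_arm --series '[0.046,-0.055,0.12,-0.025,0.046,-0.055,0.12,-0.025,0.046,-0.055,0.12,-0.025,0.046,-0.055,0.12,-0.025,0.046,-0.055,0.12,-0.025]' --gripper 0.4 --newtons 25

```text
time: 4.88
tool_pos: [0.618, 0.2569, 0.1442]
tcp_rot: [-3.136, -0.164, -0.006]
wrist_force: [-0.0, 0.6, -0.1]
width: 0.401
grip_force: 0.0
```

```bash
python3 -c "
from h import *
go(.6173,.2565,.067,.104)
p=shot('wrist');save(p,'w3.png')"
```

```text
4.88 [0.618  0.2569 0.1442] [-3.136 -0.164 -0.006] [ 0.36  0.31  1.71 -0.    1.12  1.82] [-0.   0.6 -0.1] 0.401
yaw 0.104 move [-0.0011  0.0003  0.0772] turn 0.0004
```

View pics/w3.png

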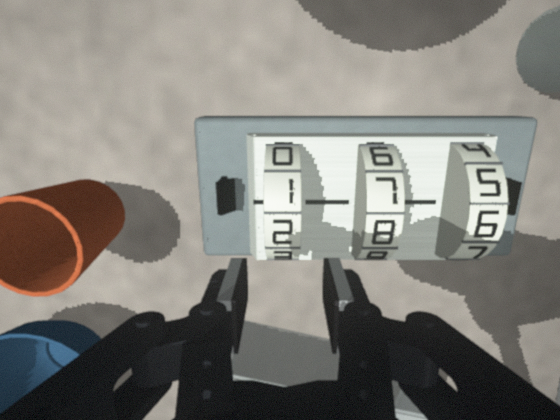

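The fingers straddle the left wheel: the finger gap is centred at column 284 and the wheel is at column 283. Now I'll descend, pinch and roll.

Request:
step_arm --series '[-0.001,0,0.04,0,-0.001,0,0.076,0,-0.001,0,0.076,0,-0.001,0,0.076,0]'

```text
time: 5.42
tool_pos: [0.6174, 0.2571, 0.068]
tcp_rot: [-3.136, -0.164, -0.006]
wrist_force: [-0.3, -0.3, 0.1]
width: 0.404
grip_force: 0.0
```

Request:
step_arm --series '[0,0,0,0,0,0,0,0,0,0,0,0,0,0,0,0]' --gripper 0 --newtons 25

```text
time: 5.92
tool_pos: [0.6178, 0.2584, 0.0688]
tcp_rot: [-3.135, -0.165, -0.008]
wrist_force: [-0.9, 3.1, 6.2]
width: 0.252
grip_force: 29.9
```

Request:
step_arm --series '[0.004,0,-0.0013,0,0.008,0,-0.002,0,0.012,0,-0.0023,0,0.016,0,-0.002,0,0.02,0,-0.0013,0,0.0242,0,0,0,0.0242,0,0,0]'

```text
time: 6.8
tool_pos: [0.6372, 0.2605, 0.0666]
tcp_rot: [-3.136, -0.164, 0.008]
wrist_force: [-9.3, 3.3, 6.9]
width: 0.252
grip_force: 32.4
```

Request:
step_arm --series '[0,0,0,0,0,0,0,0,0,0,-0.04,0,0,0,-0.04,0,0,0,-0.04,0]' --gripper 0.4

```text
time: 7.42
tool_pos: [0.6403, 0.2593, 0.1056]
tcp_rot: [-3.137, -0.164, -0.002]
wrist_force: [0.5, 0.2, 0.1]
width: 0.401
grip_force: 0.0
```

```bash
python3 -c "
from h import *
st();p=shot('wrist');save(p,'w4.png')
cv2.imwrite('pics/w4c.png',cv2.resize(np.ascontiguousarray(p['image'][100:300,180:440,::-1]),(780,600),interpolation=3))"
```

```text
7.42 [0.6403 0.2593 0.1056] [-3.137e+00 -1.640e-01 -2.000e-03] [ 0.35  0.39  1.68 -0.    1.07  1.82] [0.5 0.2 0.1] 0.401
```

View pics/w4c.png

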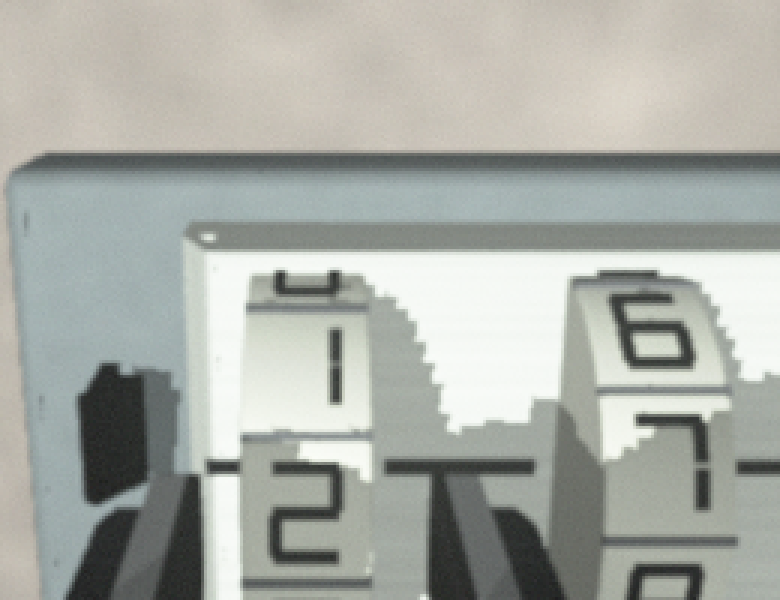

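The left wheel has rolled. Its seams are at crop (306,308), (306,436) and (306,583).

```bash
cat > seams.py <<'E'
from h import *
import sys
# usage: seams x0 y0 scale  "u,v,d" ...
p=shot('wrist');x0,y0,k=map(float,sys.argv[1:4]);c=np.array([.6355,.198]);yaw=.104
for a in sys.argv[4:]:
    u,v,d=map(float,a.split(','));r=rimangle(p,(u/k+x0,v/k+y0),c,yaw);print(d,np.round(r,3),'value',np.round(r+d*.6283,3))
E
python3 seams.py 180 100 3 306,308,.5 306,436,1.5 306,583,2.5 670,391,6.5 670,541,7.5
```

```text
0.5 1.124 value 1.438
1.5 0.511 value 1.454
2.5 -0.119 value 1.452
6.5 0.701 value 4.785
7.5 0.08 value 4.793
```

Request:
step_arm --series '[-0.026,0.001,0,0,-0.026,0.001,0.041,0,-0.026,0.001,0.041,0]'

```text
time: 7.9
tool_pos: [0.6098, 0.2541, 0.0593]
tcp_rot: [3.134, 0.164, -0.015]
wrist_force: [-0.0, -0.5, -0.3]
width: 0.401
grip_force: 0.0
```

Request:
step_arm --series '[0,0,0,0,0,0,0,0,0,0,0,0]' --gripper 0

```text
time: 8.28
tool_pos: [0.6125, 0.2578, 0.063]
tcp_rot: [-3.135, -0.164, 0.005]
wrist_force: [-1.1, 8.3, -11.2]
width: 0.255
grip_force: 14.0
```

Request:
step_arm --series '[0.005,0,-0.0017,0,0.01,0,-0.0029,0,0.015,0,-0.0032,0,0.02,0,-0.0028,0,0.025,0,-0.0015,0,0.028,0,0,0,0.028,0,0,0]'

```text
time: 9.15
tool_pos: [0.6384, 0.2606, 0.0646]
tcp_rot: [-3.135, -0.164, 0.012]
wrist_force: [-9.4, 4.7, 2.0]
width: 0.251
grip_force: 30.4
```

Request:
step_arm --series '[0,0,0,0,0,0,0,0,0,0,-0.04,0,0,0,-0.04,0,-0.02,0,-0.05,0,-0.02,0,-0.05,0]' --gripper 0.4

```text
time: 9.9
tool_pos: [0.6221, 0.2564, 0.115]
tcp_rot: [-3.137, -0.164, -0.002]
wrist_force: [0.5, -0.5, 0.2]
width: 0.404
grip_force: 0.0
```

```bash
cat > seamfind.py <<'E'
# unroll each wheel rim into an angle strip; report value by matching seam lines (dark rows across the full width)
from h import *
def strips(p,c=np.array([.6355,.198]),yaw=.104,n=281,lo=-.9,hi=.9):
    ex=np.array([np.cos(yaw),np.sin(yaw)]);ey=np.array([-ex[1],ex[0]]);g=cv2.cvtColor(p['image'],cv2.COLOR_RGB2GRAY);out=[];A=np.linspace(lo,hi,n)
    for o in (.06,0,-.06):
        m=np.array([[proj(p,np.r_[c+ex*.04*np.sin(a)+ey*(o+w),.055+.04*np.cos(a)]) for w in np.linspace(.010,-.010,81)] for a in A],np.float32)
        out.append(cv2.remap(g,m[:,:,0],m[:,:,1],1))
    return A,out
def seams(p,**k):
    A,S=strips(p,**k);res=[]
    for s in S:
        e=np.hstack([s[:,5:14],s[:,-14:-5]]).astype(float);r=np.median(e,1);b=cv2.GaussianBlur(r[:,None],(1,51),0)[:,0]-r
        best=max(np.arange(0,.6283,.005),key=lambda f:sum(np.interp(f+k*.6283,A,b,0,0) for k in range(-3,3)))
        res.append(best)   # seam phase: a seam sits at angle best (mod .6283): value = best+.31416 (mod .6283)
    return res,S
if __name__=='__main__':
    import sys
    st();p=shot('wrist');r,S=seams(p)
    for n,f,t in zip('LMR',r,(2.513,3.770,1.885)): print(n,'value mod .6283:',round((f+.31416)%.6283,3),'; off target (mod) ',round((f+.31416+.31416)%.6283-.31416,3))
    save(p,sys.argv[1]);cv2.imwrite('pics/s_'+sys.argv[1],np.hstack([cv2.resize(cv2.flip(s,0),(240,560)) for s in S]))
E
python3 seamfind.py w5.png
```

```text
9.9 [0.6221 0.2564 0.115 ] [-3.137e+00 -1.640e-01 -2.000e-03] [ 0.35  0.35  1.72 -0.    1.07  1.82] [ 0.5 -0.5  0.2] 0.404
L value mod .6283: 0.211 ; off target (mod)  0.211
M value mod .6283: 0.404 ; off target (mod)  -0.224
R value mod .6283: 0.544 ; off target (mod)  -0.084
```

View pics/s_w5.png

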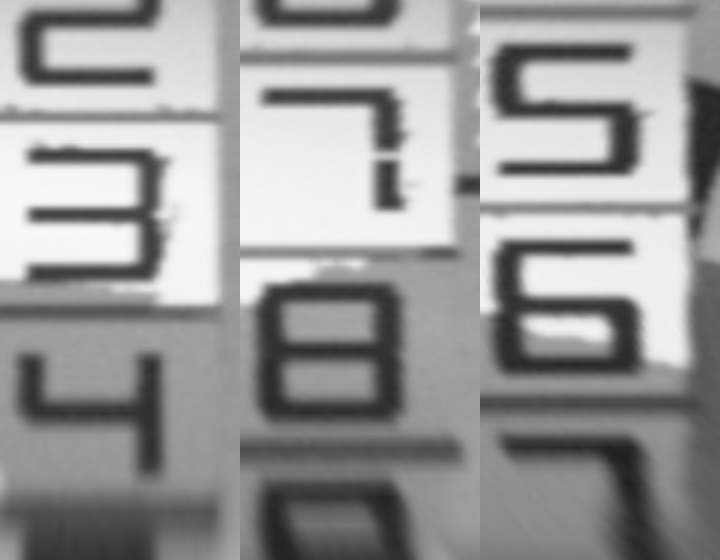

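From the strips, left is 2.10, middle 4.80 and right 3.69. All three wheels sit about 2 mm further to +y than I assumed.

Request:
step_arm --series '[-0.002,-0.0025,0.025,0,-0.002,-0.0025,0.05,0,-0.002,-0.0025,0.05,0]'

```text
time: 10.32
tool_pos: [0.618, 0.2578, 0.0609]
tcp_rot: [3.135, 0.164, -0.008]
wrist_force: [-0.8, -0.6, -0.3]
width: 0.402
grip_force: 0.0
```

Request:
step_arm --series '[0,0,0,0,0,0,0,0,0,0,0,0,0,0,0,0]' --gripper 0

```text
time: 10.82
tool_pos: [0.62, 0.2587, 0.064]
tcp_rot: [3.137, 0.165, 0.001]
wrist_force: [2.9, 0.3, -9.1]
width: 0.25
grip_force: 29.9
```

Request:
step_arm --series '[0.005,0,-0.001,0,0.01,0,-0.0013,0,0.015,0,-0.001,0,0.018,0,0,0,0.018,0,0,0,0.018,0,0,0]'

```text
time: 11.58
tool_pos: [0.6333, 0.2601, 0.0641]
tcp_rot: [3.136, 0.164, -0.015]
wrist_force: [-10.1, -2.0, 1.4]
width: 0.256
grip_force: 31.7
```

Request:
step_arm --series '[0,0,0,0,0,0,0,0,0,0,-0.045,0,-0.01,0.03,-0.05,0,-0.01,0.06,-0.05,0,-0.01,0.06,-0.05,0]' --gripper 0.4

```text
time: 12.32
tool_pos: [0.6354, 0.1985, 0.1159]
tcp_rot: [-3.137, -0.161, -0.004]
wrist_force: [0.1, 0.8, 0.4]
width: 0.402
grip_force: 0.0
```

```bash
sed -i 's/c=np.array(\[.6355,.198\])/c=np.array([.6353,.2003])/' seamfind.py; python3 seamfind.py w6.png; python3 -c "
from h import *
a=.104;c=np.array([.6353,.2003]);e=np.array([np.cos(a),np.sin(a)])
x=c+.0165*e;go(x[0],x[1],.065,.104)"
```

```text
12.32 [0.6354 0.1985 0.1159] [-3.137 -0.161 -0.004] [ 0.27  0.33  1.74 -0.    1.07  1.73] [0.1 0.8 0.4] 0.402
L value mod .6283: 0.514 ; off target (mod)  -0.114
M value mod .6283: 0.404 ; off target (mod)  -0.224
R value mod .6283: 0.539 ; off target (mod)  -0.089
12.38 [0.6351 0.1995 0.1155] [-3.137e+00 -1.620e-01 -3.000e-03] [0.27 0.33 1.74 0.   1.07 1.73] [ 0.3 -0.4 -0.6] 0.401
yaw 0.103 move [ 0.0166 -0.0008  0.0506] turn -0.0011
```

Request:
step_arm --series '[0.0165,-0.001,0.02,0,0.0165,-0.001,0.049,0,0.0165,-0.001,0.049,0,0.0165,-0.001,0.049,0]'

```text
time: 12.88
tool_pos: [0.6508, 0.2035, 0.066]
tcp_rot: [-3.137, -0.165, -0.001]
wrist_force: [-0.4, -0.2, 0.3]
width: 0.403
grip_force: 0.0
```

Request:
step_arm --series '[0,0,0,0,0,0,0,0,0,0,0,0,0,0,0,0]' --gripper 0

```text
time: 13.38
tool_pos: [0.6516, 0.2019, 0.0672]
tcp_rot: [3.136, 0.165, 0.004]
wrist_force: [0.1, -6.3, 3.0]
width: 0.251
grip_force: 29.7
```

Request:
step_arm --series '[-0.006,0,-0.001,0,-0.012,0,-0.003,0,-0.018,0,-0.0042,0,-0.024,0,-0.0042,0,-0.03,0,-0.003,0,-0.036,0,-0.001,0,-0.04,0,0,0,-0.04,0,0,0]'

```text
time: 14.38
tool_pos: [0.6169, 0.1982, 0.069]
tcp_rot: [-3.137, -0.165, -0.022]
wrist_force: [10.4, -5.2, -0.6]
width: 0.249
grip_force: 27.7
```

Request:
step_arm --series '[0,0,0,0,0,0,0,0,0,0,-0.05,0,0.01,0.03,-0.05,0,0.02,0.06,-0.05,0,0.02,0.06,-0.05,0]' --gripper 0.4

```text
time: 15.12
tool_pos: [0.637, 0.1398, 0.1153]
tcp_rot: [-3.137, -0.161, 0.0]
wrist_force: [-0.2, -0.1, -0.8]
width: 0.399
grip_force: 0.0
```

```bash
python3 seamfind.py w7.png; python3 -c "
from h import *
a=.104;c=np.array([.6353,.2003]);e=np.array([np.cos(a),np.sin(a)])
x=c+.0145*e-.06*np.array([-e[1],e[0]]);go(x[0],x[1],.065,.104)"
```

```text
15.12 [0.637  0.1398 0.1153] [-3.137 -0.161  0.   ] [0.18 0.31 1.77 0.   1.06 1.65] [-0.2 -0.1 -0.8] 0.399
L value mod .6283: 0.514 ; off target (mod)  -0.114
M value mod .6283: 0.266 ; off target (mod)  0.266
R value mod .6283: 0.539 ; off target (mod)  -0.089
15.18 [0.6364 0.1407 0.1151] [-3.137e+00 -1.620e-01  1.000e-03] [0.18 0.31 1.77 0.   1.06 1.65] [-0.9 -0.1 -0.3] 0.402
yaw 0.103 move [0.0196 0.0007 0.0501] turn -0.0007
```

Request:
step_arm --series '[0.021,0.0005,0.02,0,0.021,0.0005,0.052,0,0.021,0.0005,0.052,0,0.021,0.0005,0.052,0]'

```text
time: 15.68
tool_pos: [0.6573, 0.1435, 0.0637]
tcp_rot: [-3.137, -0.166, 0.0]
wrist_force: [0.2, -0.3, 0.4]
width: 0.402
grip_force: 0.0
```

Request:
step_arm --series '[0,0,0,0,0,0,0,0,0,0,0,0,0,0,0,0]' --gripper 0

```text
time: 16.18
tool_pos: [0.6586, 0.1423, 0.065]
tcp_rot: [3.137, 0.164, 0.003]
wrist_force: [-1.6, -4.7, 5.7]
width: 0.25
grip_force: 30.6
```

Request:
step_arm --series '[-0.006,0,-0.001,0,-0.012,0,-0.002,0,-0.018,0,-0.003,0,-0.024,0,-0.003,0,-0.03,0,-0.002,0,-0.036,0,-0.0005,0,-0.038,0,0,0,-0.038,0,0,0]'

```text
time: 17.18
tool_pos: [0.6269, 0.1389, 0.067]
tcp_rot: [-3.137, -0.165, -0.024]
wrist_force: [11.0, -2.9, 1.8]
width: 0.252
grip_force: 30.0
```

Request:
step_arm --series '[0,0,0,0,0,0,0,0,0,0,-0.05,0,0.015,0,-0.05,0,0.015,0,-0.05,0,0.015,0,-0.05,0]' --gripper 0.4

```text
time: 17.92
tool_pos: [0.6331, 0.1402, 0.1113]
tcp_rot: [3.137, 0.165, -0.006]
wrist_force: [-0.5, -0.1, -0.4]
width: 0.398
grip_force: 0.0
```

```bash
python3 seamfind.py w8.png; python3 -c "
from h import *
a=.104;c=np.array([.6353,.2003]);e=np.array([np.cos(a),np.sin(a)])
x=c+.016*e-.06*np.array([-e[1],e[0]]);go(x[0],x[1],.065,.104)"
```

```text
17.93 [0.6331 0.1402 0.1113] [ 3.137  0.165 -0.006] [0.18 0.31 1.77 0.   1.06 1.65] [-0.5 -0.1 -0.4] 0.398
L value mod .6283: 0.509 ; off target (mod)  -0.119
M value mod .6283: 0.266 ; off target (mod)  0.266
R value mod .6283: 0.459 ; off target (mod)  -0.169
17.98 [0.633  0.1401 0.1113] [ 3.137  0.165 -0.006] [0.18 0.31 1.77 0.   1.06 1.65] [ 0.5 -0.9 -1.4] 0.401
yaw 0.105 move [0.0247 0.0004 0.0462] turn 0.0009
```

View pics/s_w8.png

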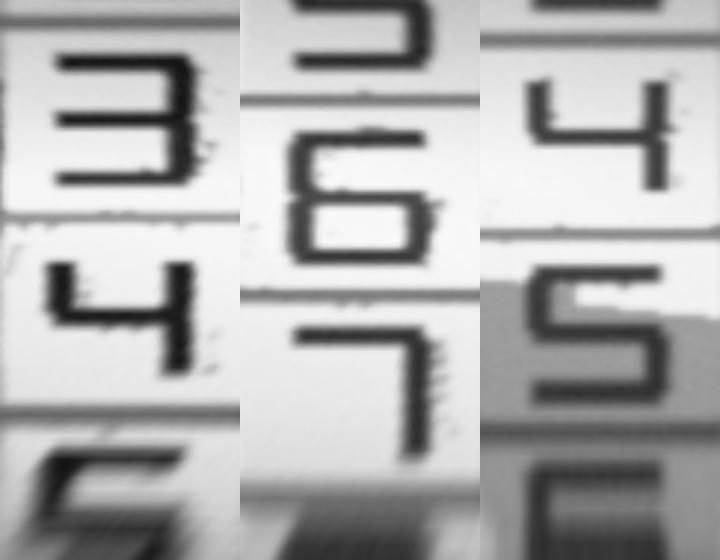

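The strips now show left 2.40 (4 slightly short of the top), middle 4.04 and right 2.98. I'll do two more strokes on the right wheel.

Request:
step_arm --series '[0.022,0.0005,0.01,0,0.022,0.0005,0.0475,0,0.022,0.0005,0.0475,0,0.022,0.0005,0.0475,0]'

```text
time: 18.48
tool_pos: [0.6561, 0.142, 0.0655]
tcp_rot: [3.137, 0.165, -0.002]
wrist_force: [0.2, 1.0, 1.2]
width: 0.396
grip_force: 0.0
```

Request:
step_arm --series '[0,0,0,0,0,0,0,0,0,0,0,0,0,0,0,0]' --gripper 0

```text
time: 18.98
tool_pos: [0.6575, 0.1421, 0.0672]
tcp_rot: [-3.137, -0.165, -0.003]
wrist_force: [-2.1, -1.3, 6.0]
width: 0.254
grip_force: 30.3
```

Request:
step_arm --series '[-0.006,0,-0.001,0,-0.012,0,-0.002,0,-0.018,0,-0.002,0,-0.024,0,-0.001,0,-0.03,0,0,0,-0.03,0,0,0,-0.03,0,0,0]'

```text
time: 19.85
tool_pos: [0.6334, 0.1395, 0.0697]
tcp_rot: [-3.136, -0.165, -0.023]
wrist_force: [8.8, -1.2, 5.2]
width: 0.253
grip_force: 30.6
```

Request:
step_arm --series '[0,0,0,0,0,0,0,0,0,0,-0.045,0,0.03,0,-0.045,0,0.03,0,0,0,0.03,0,0,0,0.03,0,0,0]' --gripper 0.4

```text
time: 20.72
tool_pos: [0.6557, 0.142, 0.0653]
tcp_rot: [3.137, 0.165, -0.003]
wrist_force: [-0.4, -0.6, 0.9]
width: 0.4
grip_force: 0.0
```

Request:
step_arm --series '[0,0,0,0,0,0,0,0,0,0,0,0,0,0,0,0]' --gripper 0

```text
time: 21.22
tool_pos: [0.6573, 0.142, 0.0671]
tcp_rot: [-3.137, -0.164, -0.002]
wrist_force: [-1.8, -1.5, 4.5]
width: 0.249
grip_force: 30.4
```

Request:
step_arm --series '[-0.006,0,-0.001,0,-0.012,0,-0.002,0,-0.018,0,-0.002,0,-0.024,0,-0.001,0,-0.03,0,0,0,-0.03,0,0,0,-0.03,0,0,0]'

```text
time: 22.1
tool_pos: [0.6336, 0.1395, 0.0697]
tcp_rot: [-3.136, -0.165, -0.023]
wrist_force: [8.8, -0.9, 4.4]
width: 0.252
grip_force: 30.7
```

Request:
step_arm --series '[0,0,0,0,0,0,0,0,0,0,-0.05,0,0.015,-0.03,-0.05,0,0.015,-0.06,-0.05,0,0.015,-0.06,-0.05,0]' --gripper 0.4

```text
time: 22.85
tool_pos: [0.6343, 0.2019, 0.1149]
tcp_rot: [-3.137, -0.168, 0.003]
wrist_force: [-0.2, -0.8, 0.5]
width: 0.398
grip_force: 0.0
```

```bash
python3 seamfind.py w9.png; python3 -c "
from h import *
a=.104;c=np.array([.6353,.2003]);e=np.array([np.cos(a),np.sin(a)])
x=c+.006*e;go(x[0],x[1],.065,.104)"
```

```text
22.85 [0.6343 0.2019 0.1149] [-3.137e+00 -1.680e-01  3.000e-03] [0.27 0.34 1.73 0.   1.07 1.73] [-0.2 -0.8  0.5] 0.398
L value mod .6283: 0.514 ; off target (mod)  -0.114
M value mod .6283: 0.266 ; off target (mod)  0.266
R value mod .6283: 0.031 ; off target (mod)  0.031
22.9 [0.6344 0.2007 0.1147] [ 3.136e+00  1.680e-01 -3.000e-03] [ 0.27  0.34  1.73 -0.    1.07  1.73] [-0.  -0.5 -0.6] 0.401
yaw 0.107 move [0.007  0.0005 0.0497] turn 0.0027
```

Request:
step_arm --series '[0.008,0.0005,0.02,0,0.008,0.0005,0.049,0,0.008,0.0005,0.049,0,0.008,0.0005,0.049,0]'

```text
time: 23.4
tool_pos: [0.6436, 0.1998, 0.0663]
tcp_rot: [3.137, 0.163, -0.001]
wrist_force: [-0.1, -0.3, -0.0]
width: 0.402
grip_force: 0.0
```

Request:
step_arm --series '[0,0,0,0,0,0,0,0,0,0,0,0,0,0,0,0]' --gripper 0

```text
time: 23.9
tool_pos: [0.6444, 0.2009, 0.0679]
tcp_rot: [-3.137, -0.165, -0.003]
wrist_force: [0.2, 0.9, 1.6]
width: 0.253
grip_force: 30.3
```

Request:
step_arm --series '[-0.005,0,-0.0005,0,-0.01,0,-0.001,0,-0.014,0,-0.0005,0,-0.017,0,0,0,-0.017,0,0,0,-0.017,0,0,0]'

```text
time: 24.65
tool_pos: [0.6319, 0.1997, 0.0695]
tcp_rot: [-3.135, -0.164, -0.018]
wrist_force: [9.6, 1.8, -0.1]
width: 0.25
grip_force: 29.5
```

Request:
step_arm --series '[0,0,0,0,0,0,0,0,0,0,-0.05,0,0.005,-0.06,-0.05,0,0.005,-0.06,-0.05,0]' --gripper 0.4

```text
time: 25.28
tool_pos: [0.6248, 0.2621, 0.1174]
tcp_rot: [-3.136, -0.169, -0.001]
wrist_force: [0.1, 0.2, -0.7]
width: 0.399
grip_force: 0.0
```

```bash
python3 seamfind.py w10.png; python3 -c "
from h import *
a=.104;c=np.array([.6353,.2003]);e=np.array([np.cos(a),np.sin(a)])
x=c-.004*e+.06*np.array([-e[1],e[0]]);go(x[0],x[1],.065,.104)"
```

```text
25.27 [0.6248 0.2621 0.1174] [-3.136e+00 -1.690e-01 -1.000e-03] [0.36 0.35 1.71 0.   1.08 1.82] [ 0.1  0.2 -0.7] 0.399
L value mod .6283: 0.514 ; off target (mod)  -0.114
M value mod .6283: 0.609 ; off target (mod)  -0.019
R value mod .6283: 0.036 ; off target (mod)  0.036
25.32 [0.6243 0.2602 0.1164] [ 3.137e+00  1.690e-01 -2.000e-03] [ 0.36  0.35  1.71 -0.    1.08  1.82] [ 0.  -1.   0.2] 0.402
yaw 0.108 move [0.0008 0.0007 0.0514] turn 0.0036
```

Request:
step_arm --series '[0,0.001,0.02,0.004,0,0.001,0.05,0.004,0,0.001,0.05,0.004]'

```text
time: 25.7
tool_pos: [0.6214, 0.2552, 0.0613]
tcp_rot: [3.134, 0.156, -0.015]
wrist_force: [-1.0, 0.1, -0.1]
width: 0.398
grip_force: 0.0
```

Request:
step_arm --series '[0,0,0,0,0,0,0,0,0,0,0,0,0,0,0,0]' --gripper 0

```text
time: 26.2
tool_pos: [0.6232, 0.2589, 0.0644]
tcp_rot: [-3.136, -0.157, 0.007]
wrist_force: [-0.5, 7.0, -10.6]
width: 0.255
grip_force: 30.7
```

Request:
step_arm --series '[0.004,0,0,0,0.008,0,0,0,0.01,0,0,0,0.01,0,0,0,0.01,0,0,0]'

```text
time: 26.82
tool_pos: [0.6293, 0.2596, 0.0647]
tcp_rot: [-3.137, -0.157, 0.02]
wrist_force: [-10.8, 4.8, -2.4]
width: 0.253
grip_force: 31.9
```

Request:
step_arm --series '[0,0,0,0,0,0,0,0,0,0,-0.06,0,-0.03,0,-0.12,0,-0.06,0.06,-0.16,0,-0.06,0.06,-0.16,0]' --gripper 0.4

```text
time: 27.58
tool_pos: [0.5833, 0.1916, 0.2318]
tcp_rot: [-3.137, -0.156, -0.012]
wrist_force: [0.8, 0.0, 0.1]
width: 0.396
grip_force: 0.0
```

```bash
python3 seamfind.py w11.png
```

```text
27.57 [0.5833 0.1916 0.2318] [-3.137 -0.156 -0.012] [ 0.28  0.14  1.75 -0.    1.24  1.75] [0.8 0.  0.1] 0.396
L value mod .6283: 0.046 ; off target (mod)  0.046
M value mod .6283: 0.604 ; off target (mod)  -0.024
R value mod .6283: 0.026 ; off target (mod)  0.026
```

View pics/s_w11.png

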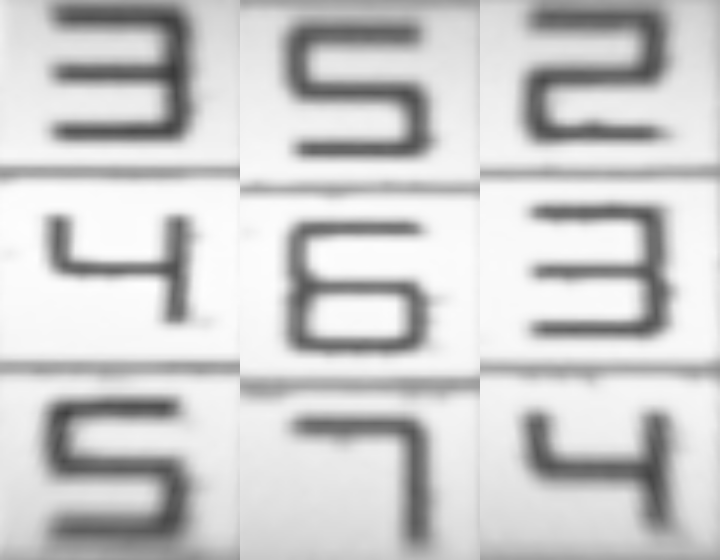

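The strips read 4, 6 and 3, each within 0.05 rad of target. Now I'll turn the hand a quarter and measure the block and hood from that pose, since that's how the hood will be gripped.

Request:
step_arm --series '[0.02,0.04,-0.03,-0.18,0.04,0.06,-0.03,-0.36,0.049,0.083,-0.03,-0.54,0.049,0.083,-0.03,-0.72,0.049,0.083,-0.03,-0.9,0.049,0.083,-0.03,-1.08,0.049,0.083,-0.03,-1.26,0.049,0.083,-0.03,-1.44]' --gripper 0.6

```text
time: 28.62
tool_pos: [0.639, 0.1158, 0.255]
tcp_rot: [-2.247, -2.193, 0.002]
wrist_force: [-0.4, -0.0, -0.3]
width: 0.602
grip_force: 0.0
```

Request:
step_arm --series '[0,0,0,-0.13,0,0,0,-0.13,0,0,0,-0.13]'

```text
time: 29.0
tool_pos: [0.6389, 0.1157, 0.2558]
tcp_rot: [-2.11, -2.327, 0.001]
wrist_force: [-0.1, 0.3, -0.1]
width: 0.599
grip_force: 0.0
```

```bash
cat > fit.py <<'E'
from h import *
from scipy.optimize import differential_evolution as DE
RECT={'block':[(.110,.250,.03)],'hood':[(.014,.090,.100),(.100,.181,.074)],'tub':[(.085,.050,.045),(.060,.014,.067)],'pan':[(.125,.280,.018)]}
def fit(p,kind,x,y,yaw,r=.02,ra=.15):
    g=cv2.GaussianBlur(cv2.cvtColor(p['image'],cv2.COLOR_RGB2GRAY),(0,0),1.5).astype(np.float32)
    G=np.minimum(np.hypot(cv2.Sobel(g,5,1,0),cv2.Sobel(g,5,0,1)),120);H,W=G.shape;inv=np.linalg.inv(p['TW']);K=np.array(p['intrinsics'])
    Q=[]
    for a,b,z in RECT[kind]:
        for t in np.linspace(-.48,.48,50):
            for sg in (-.5,.5): Q+= [(t*a,sg*b,z),(sg*a,t*b,z)]
    Q=np.array(Q)
    def f(v):
        c,s=np.cos(v[2]),np.sin(v[2]);X=np.c_[v[0]+c*Q[:,0]-s*Q[:,1],v[1]+s*Q[:,0]+c*Q[:,1],Q[:,2],np.ones(len(Q))]@inv.T
        u=K[0,0]*X[:,0]/-X[:,2]+K[0,2];w=-K[1,1]*X[:,1]/-X[:,2]+K[1,2]
        m=cv2.remap(G,u.astype(np.float32)[:,None],w.astype(np.float32)[:,None],1)[:,0];ok=(u>0)&(u<W)&(w>0)&(w<H)
        return -m[ok].mean() if ok.mean()>.4 else 0
    o=DE(f,[(x-r,x+r),(y-r,y+r),(yaw-ra,yaw+ra)],seed=1,maxiter=80,popsize=20,tol=1e-6);print(kind,np.round(o.x,4),'edge',round(-o.fun,1));return o.x
def overlay(p,kind,v,im):
    c,s=np.cos(v[2]),np.sin(v[2])
    for a,b,z in RECT[kind]:
        P=[proj(p,(v[0]+c*i*a/2-s*j*b/2,v[1]+s*i*a/2+c*j*b/2,z)) for i,j in((1,1),(1,-1),(-1,-1),(-1,1))]
        cv2.polylines(im,[np.round(P).astype(int)],True,(0,0,255),1)
E
python3 - <<'E'
from fit import *
st();p=shot('wrist');im=np.ascontiguousarray(p['image'][:,:,::-1])
for l in('block','hood'):
    for r in viewer.spot_point(p,l)[:1]: print(l,r['score'],at(p,r['point'],0))
v=fit(p,'block',.6353,.2003,.104);overlay(p,'block',v,im)
v=fit(p,'hood',.428,.202,-.06,.025,.2);overlay(p,'hood',v,im);cv2.imwrite('pics/w12.png',im)
E
```

```text
29.0 [0.6389 0.1157 0.2558] [-2.110e+00 -2.327e+00  1.000e-03] [0.14 0.2  1.63 0.   1.31 0.04] [-0.1  0.3 -0.1] 0.599
block 0.93 [0.63257943 0.20108994 0.        ]
hood 0.97 [0.42726359 0.20785236 0.        ]
block [0.6346 0.1977 0.1029] edge 86.1
hood [ 0.4289  0.2055 -0.1423] edge 113.1
```

View pics/w12.png

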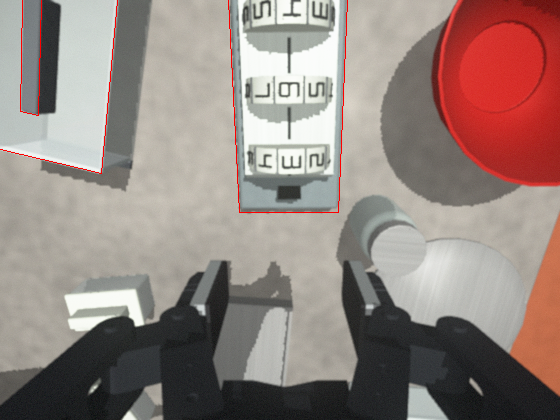

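The overlays sit on the edges, giving the block at about (0.6346, 0.198) with yaw 0.103 and the hood at about (0.429, 0.2055) with yaw -0.142. Next I'll take a close look at the hood.

Request:
step_arm --series '[0.026,-0.198,0.005,0.246,0.026,-0.198,0.005,0.246,0.026,-0.198,0.005,0.246,0.026,-0.198,0.005,0.246,0.026,-0.198,0.005,0.246]'

```text
time: 29.78
tool_pos: [0.4393, 0.1218, 0.2525]
tcp_rot: [2.376, 2.053, 0.003]
wrist_force: [0.4, 0.6, 0.7]
width: 0.601
grip_force: 0.0
```

Run:
```python
from fit import *
st();p=shot('wrist')
v=fit(p,'hood',.429,.206,-.142,.015,.1)
go(v[0],v[1]+.002,.16,v[2]+np.pi/2)
```

```text
29.77 [0.4393 0.1218 0.2525] [2.376 2.053 0.003] [ 0.22 -0.18  2.02 -0.    1.29  0.36] [0.4 0.6 0.7] 0.601
hood [ 0.4282  0.2049 -0.1495] edge 111.6
29.82 [0.4404 0.1218 0.2527] [2.377 2.052 0.004] [ 0.22 -0.17  2.02 -0.    1.29  0.36] [ 0.7 -0.3 -0.5] 0.602
yaw 1.425 move [ 0.0824 -0.0247  0.0927] turn 0.0034
```

Request:
step_arm --series '[0.0825,-0.0245,0.09,0.003,0.0825,-0.0245,0.09,0.003,0.0825,-0.0245,0.09,0.003,0.0825,-0.0245,0.1,0.003,0.0825,-0.0245,0.14,0.003,0.0825,-0.0245,0.174,0.003,0.0825,-0.0245,0.174,0.003]'

```text
time: 30.7
tool_pos: [0.4263, 0.2053, 0.0763]
tcp_rot: [-2.382, -2.047, 0.006]
wrist_force: [0.5, -0.8, -0.1]
width: 0.6
grip_force: 0.0
```

Request:
step_arm --series '[0,0,0,0,0,0,0,0,0,0,0,0,0,0,0,0,0,0,0,0,0,0,0,0]' --gripper 0 --newtons 60

```text
time: 31.45
tool_pos: [0.4286, 0.2073, 0.0798]
tcp_rot: [2.379, 2.049, 0.005]
wrist_force: [-0.1, -1.7, 6.1]
width: 0.148
grip_force: 63.2
```

Request:
step_arm --series '[0,0,-0.03,0,0,0,-0.07,0,0,0,-0.11,0,0,0,-0.15,0,0,0,-0.15,0]'

```text
time: 32.08
tool_pos: [0.4294, 0.2079, 0.2319]
tcp_rot: [2.378, 2.048, 0.013]
wrist_force: [-0.1, -1.0, -1.6]
width: 0.149
grip_force: 62.1
```

```bash
python3 -c "
from h import *
go(.6347,.2002,.215,1.674)"
```

```text
32.08 [0.4294 0.2079 0.2319] [2.378 2.048 0.013] [ 0.4  -0.12  2.02 -0.    1.24  0.55] [-0.1 -1.  -1.6] 0.149
yaw 1.422 move [0.0227 0.2041 0.0185] turn -0.252
```

Request:
step_arm --series '[0.003,0.03,0,-0.05,0.01,0.07,0,-0.1,0.015,0.11,0,-0.15,0.0225,0.15,0,-0.2,0.0225,0.19,0,-0.252,0.0225,0.204,0.005,-0.252,0.0225,0.204,0.016,-0.252,0.0225,0.204,0.016,-0.252]'

```text
time: 33.08
tool_pos: [0.6293, 0.1986, 0.2087]
tcp_rot: [-2.102, -2.33, 0.007]
wrist_force: [-0.7, 0.6, -2.9]
width: 0.147
grip_force: 62.0
```

Run:
```python
from fit import *
go(.6347,.2002,.215,1.674)
p=shot('wrist');save(p,'w13.png')
```

```text
33.08 [0.6293 0.1986 0.2087] [-2.102 -2.33   0.007] [0.27 0.25 1.66 0.   1.24 0.16] [-0.7  0.6 -2.9] 0.147
yaw 1.674 move [ 0.001   0.0055 -0.0063] turn -0.0002
```

View pics/w13.png

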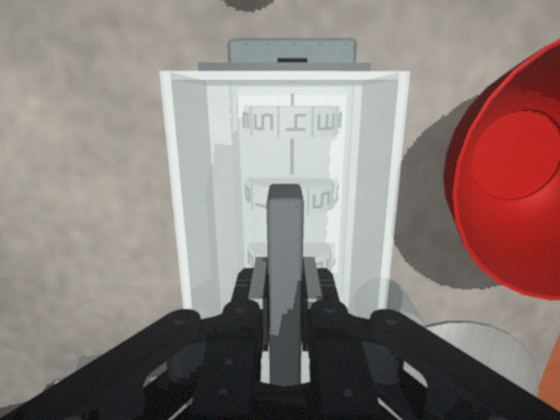

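The hood hangs straight in the grip: the bar is at (285,260) and the wheels show through it. I'll let the arm settle, then measure how the hood sits in the hand.

Request:
step_arm --series '[0.0005,0.005,0,0,0.0005,0.005,0,0,0.0005,0.005,0,0]'

```text
time: 33.5
tool_pos: [0.6371, 0.2, 0.2124]
tcp_rot: [2.104, 2.333, 0.001]
wrist_force: [0.6, -1.1, -2.2]
width: 0.145
grip_force: 62.0
```

Run:
```python
from fit import *
go(.6347,.2002,.215,1.674)
s=monitor.read_state();p=shot('wrist')
d=s['tool_pos'][2]-.0785
RECT['hood2']=[(a,b,z+d) for a,b,z in RECT['hood']]
fit(p,'hood2',.634,.199,.103,.012,.08)
RECT['bar']=RECT['hood2'][:1];fit(p,'bar',.634,.199,.103,.012,.08)
```

```text
33.5 [0.6371 0.2    0.2124] [2.104e+00 2.333e+00 1.000e-03] [0.27 0.26 1.64 0.   1.24 0.16] [ 0.6 -1.1 -2.2] 0.145
yaw 1.674 move [ 0.0004 -0.0023 -0.0026] turn -0.0
hood2 [0.6383 0.1981 0.1054] edge 65.0
bar [0.6378 0.2044 0.1093] edge 85.6
```

Request:
step_arm --series '[0,-0.003,0,0,0,-0.003,0.02,0,0,-0.003,0.04,0,0,-0.003,0.06,0,0,-0.003,0.068,0,0,-0.003,0.068,0,0,-0.003,0.068,0]'

```text
time: 34.42
tool_pos: [0.6347, 0.1997, 0.1446]
tcp_rot: [2.104, 2.332, 0.002]
wrist_force: [-0.7, 0.7, -1.7]
width: 0.147
grip_force: 62.0
```

Request:
step_arm --series '[0,0,0.005,0,0,0,0.01,0,0,0,0.015,0,0,0,0.018,0,0,0,0.018,0]'

```text
time: 35.05
tool_pos: [0.6343, 0.2003, 0.1262]
tcp_rot: [-2.104, -2.333, -0.002]
wrist_force: [-0.1, 3.1, 0.7]
width: 0.146
grip_force: 62.3
```

Request:
step_arm --series '[0.001,0,0.004,0,0.001,0,0.008,0,0.001,0,0.012,0,0.001,0,0.016,0,0.001,0,0.016,0,0.001,0,0.016,0]'

```text
time: 35.8
tool_pos: [0.6337, 0.2003, 0.1099]
tcp_rot: [-2.104, -2.333, 0.001]
wrist_force: [-1.6, 1.3, 4.3]
width: 0.147
grip_force: 62.9
```

Request:
step_arm --series '[0,0,0.003,0,0,0,0.006,0,0,0,0.008,0,0,0,0.008,0,0,0,0.008,0]'

```text
time: 36.42
tool_pos: [0.6337, 0.2004, 0.1098]
tcp_rot: [2.104, 2.333, 0.0]
wrist_force: [-19.2, -3.1, 38.8]
width: 0.151
grip_force: 67.7
```

Request:
step_arm --series '[0,0,-0.004,0,0,0,-0.008,0,0,0,-0.008,0]'

```text
time: 36.8
tool_pos: [0.6336, 0.2001, 0.1099]
tcp_rot: [-2.104, -2.333, 0.001]
wrist_force: [-4.2, -0.2, 6.2]
width: 0.148
grip_force: 63.2
```

Request:
step_arm --series '[0,0,0,0,0,0,0,0,0,0,0,0,0,0,-0.04,0,0,0,-0.08,0,-0.03,0,-0.13,0,-0.06,0,-0.13,0,-0.06,0,-0.13,0]' --gripper 0.5

```text
time: 37.8
tool_pos: [0.6407, 0.139, 0.2407]
tcp_rot: [2.106, 2.329, 0.001]
wrist_force: [-0.5, -0.5, -0.1]
width: 0.499
grip_force: 0.0
```

Run:
```python
from fit import *
st();p=shot('wrist');im=np.ascontiguousarray(p['image'][:,:,::-1])
for dz in (.03,.035,.04):
    RECT['h']=[(a,b,z+dz) for a,b,z in RECT['hood']]
    v=fit(p,'h',.6346,.198,.103,.01,.05)
    if dz==.03: overlay(p,'h',v,im)
s=shot('side');save(s,'s13.png')
c=cv2.resize(s['image'][200:310,130:240,::-1],(420,420),interpolation=3)
cv2.imwrite('pics/w14.png',np.hstack([im[:, 90:450],c]))
```

```text
37.8 [0.6407 0.139  0.2407] [2.106e+00 2.329e+00 1.000e-03] [ 0.18  0.22  1.64 -0.    1.28  0.08] [-0.5 -0.5 -0.1] 0.499
h [0.6343 0.1988 0.1029] edge 113.9
h [0.6343 0.1993 0.1012] edge 97.2
h [0.6342 0.2026 0.0874] edge 83.5
```

View pics/w14.png

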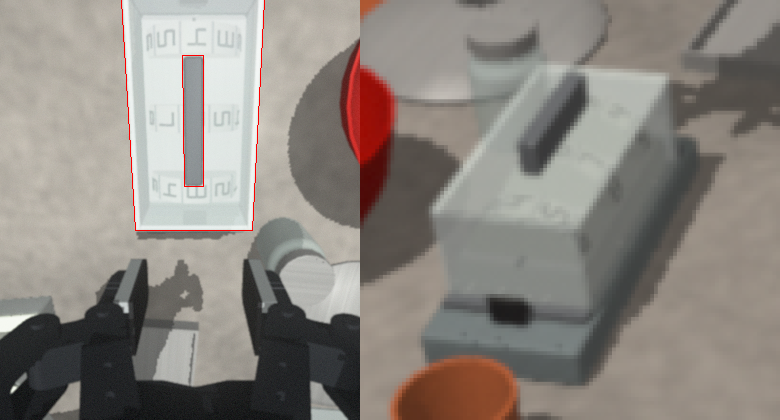

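The hood is home: the 30 mm height model fits best, and the side crop shows the hook closed over the flange at (508,310). The number through the hood is unchanged. On to the tubs.

Request:
step_arm --series '[-0.04,-0.02,-0.05,0.18,-0.08,-0.05,-0.1,0.36,-0.13,-0.09,-0.1,0.54,-0.18,-0.13,-0.1,0.72,-0.23,-0.17,-0.1,0.9,-0.281,-0.2,-0.1,1.08,-0.281,-0.2,-0.1,1.26,-0.281,-0.2,-0.1,1.44]'

```text
time: 38.9
tool_pos: [0.4693, -0.1596, 0.3388]
tcp_rot: [-3.121, -0.354, 0.002]
wrist_force: [-0.4, 0.7, 0.1]
width: 0.498
grip_force: 0.0
```

Request:
step_arm --series '[0,0,0,0.17,0,0,0,0.234,0,0,0,0.234,0,0,0,0.234]'

```text
time: 39.4
tool_pos: [0.4701, -0.1587, 0.3392]
tcp_rot: [-3.141, -0.003, 0.001]
wrist_force: [0.1, 0.2, 0.6]
width: 0.496
grip_force: 0.0
```

```bash
cat > tubs.py <<'E'
from fit import *
import sys
st();p=shot('wrist');im=np.ascontiguousarray(p['image'][:,:,::-1])
fit(p,'pan',.606,-.2,0,.02,.15)
for r in viewer.spot_point(p,'tub1')[:6]:
    x=at(p,r['point'],0)
    if r['score']<.4 or x[0]<.3: continue
    b=fit(p,'tub',x[0],x[1],0,.015,.9);overlay(p,'tub',b,im)
cv2.imwrite('pics/'+sys.argv[1],im)
E
python3 tubs.py w15.png
```

```text
39.4 [ 0.4701 -0.1587  0.3392] [-3.141e+00 -3.000e-03  1.000e-03] [-0.38 -0.13  1.83  0.    1.45  1.19] [0.1 0.2 0.6] 0.496
pan [ 0.607  -0.201   0.0216] edge 81.3
tub [ 0.4428 -0.1646 -0.4044] edge 94.1
tub [ 0.4385 -0.2522  0.549 ] edge 97.7
tub [ 0.4423 -0.0663  0.1662] edge 86.8
```

View pics/w15.png

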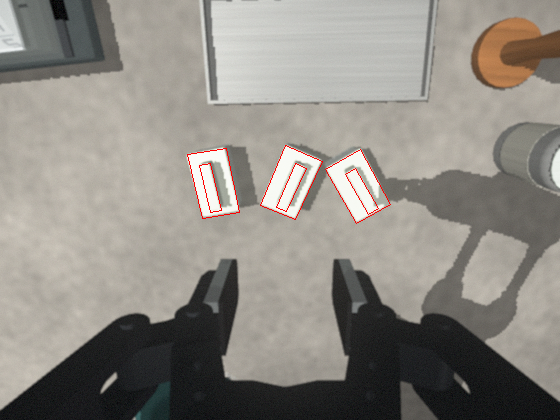

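The outlines match the three white lids at (213,183), (291,182) and (358,186), and the pan fits at (0.607, -0.201) with yaw 0.02. I'll take the left tub first.

Request:
step_arm --series '[-0.025,-0.0925,0.05,-0.166,-0.026,-0.0925,0.11,-0.166,-0.026,-0.0925,0.17,-0.166,-0.026,-0.0925,0.22,-0.166,-0.026,-0.0925,0.25,-0.166,-0.026,-0.0925,0.28,-0.166,-0.026,-0.0925,0.291,-0.166,-0.026,-0.0925,0.291,-0.166]' --gripper 0.45

```text
time: 40.5
tool_pos: [0.4439, -0.0667, 0.0487]
tcp_rot: [-3.131, -0.26, 0.001]
wrist_force: [-0.4, -0.1, 0.5]
width: 0.448
grip_force: 0.0
```

Request:
step_arm --series '[0,0,0,0,0,0,0,0,0,0,0,0,0,0,0,0,0,0,0,0]' --gripper 0 --newtons 50

```text
time: 41.12
tool_pos: [0.4454, -0.0669, 0.0502]
tcp_rot: [3.13, 0.26, 0.004]
wrist_force: [0.1, 0.1, 6.9]
width: 0.148
grip_force: 53.5
```

Request:
step_arm --series '[0,0,-0.03,0,0,0,-0.07,0,0,0,-0.1,0,0,0,-0.1,0]'

```text
time: 41.62
tool_pos: [0.4461, -0.0673, 0.1513]
tcp_rot: [3.129, 0.26, 0.009]
wrist_force: [-0.3, 0.2, -1.9]
width: 0.149
grip_force: 52.7
```

```bash
python3 -c "
from h import *
go(.605,-.121,.15,.022)"
```

```text
41.62 [ 0.4461 -0.0673  0.1513] [3.129 0.26  0.009] [-0.2  -0.1   2.15 -0.    1.09  1.2 ] [-0.3  0.2 -1.9] 0.149
yaw 0.166 move [0.1479 0.0792 0.0023] turn 0.1437
```

Request:
step_arm --series '[0.04,0.02,0,0.05,0.09,0.045,0,0.1,0.13,0.07,0,0.144,0.148,0.079,0.02,0.144,0.148,0.079,0.05,0.144,0.148,0.079,0.08,0.144,0.148,0.079,0.094,0.144,0.148,0.079,0.096,0.144]'

```text
time: 42.62
tool_pos: [0.6009, -0.1194, 0.0535]
tcp_rot: [-3.14, -0.034, 0.009]
wrist_force: [-11.9, 3.5, 22.1]
width: 0.149
grip_force: 56.6
```

Request:
step_arm --series '[0,0,0.001,0,0,0,0.001,0]'

```text
time: 42.88
tool_pos: [0.6009, -0.1194, 0.0535]
tcp_rot: [-3.14, -0.034, 0.007]
wrist_force: [-11.2, 3.3, 18.7]
width: 0.146
grip_force: 56.2
```

Contact is at the floor height, so I'll release it and go on to the middle tub.

Request:
step_arm --series '[0,0,-0.005,0,0,0,-0.005,0]'

```text
time: 43.12
tool_pos: [0.603, -0.1203, 0.0565]
tcp_rot: [3.141, 0.034, 0.001]
wrist_force: [-0.0, 0.2, -0.9]
width: 0.147
grip_force: 53.5
```

Request:
step_arm --series '[0,0,0,0,0,0,0,0,0,0,0,0,0,0,-0.05,0,0,0,-0.1,0,-0.06,0.02,-0.15,0.1,-0.11,0.03,-0.2,0.02,-0.13,0.04,-0.26,0.02]' --gripper 0.45

```text
time: 44.12
tool_pos: [0.4828, -0.1584, 0.2936]
tcp_rot: [-3.141, -0.004, 0.004]
wrist_force: [1.0, -0.8, 0.1]
width: 0.448
grip_force: 0.0
```

Request:
step_arm --series '[0,0,0,0,0,0,0,0]'

```text
time: 44.38
tool_pos: [0.4855, -0.1586, 0.2936]
tcp_rot: [3.141, 0.002, 0.001]
wrist_force: [-0.2, 0.9, -0.6]
width: 0.448
grip_force: 0.0
```

```bash
python3 tubs.py w16.png
```

```text
44.38 [ 0.4855 -0.1586  0.2936] [3.141e+00 2.000e-03 1.000e-03] [-0.36 -0.08  1.87  0.    1.36  1.2 ] [-0.2  0.9 -0.6] 0.448
pan [ 0.6066 -0.2009  0.0197] edge 67.1
tub [ 0.4395 -0.2517  0.5537] edge 98.6
tub [ 0.4429 -0.1646 -0.4019] edge 102.8
```

View pics/w16.png

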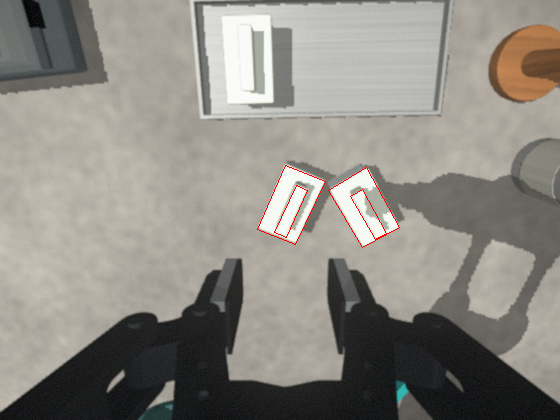

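The first tub lies flat in the pan at (247,60), and the two remaining white tubs are outlined. That was my 15th picture, one over the limit of 14, so from here I'll work from numbers only. Now the middle tub.

Request:
step_arm --series '[-0.02,0.006,0.04,0.18,-0.041,0.006,0.1,0.36,-0.041,0.006,0.16,0.402,-0.041,0.006,0.2,0.402,-0.041,0.006,0.23,0.402,-0.041,0.006,0.245,0.402,-0.041,0.006,0.245,0.402]'

```text
time: 45.35
tool_pos: [0.4433, -0.1639, 0.0468]
tcp_rot: [-3.078, 0.624, 0.006]
wrist_force: [-0.2, -0.6, 0.3]
width: 0.454
grip_force: 0.0
```

Request:
step_arm --series '[0,0,0,0,0,0,0,0,0,0,0,0,0,0,0,0,0,0,0,0]' --gripper 0

```text
time: 45.98
tool_pos: [0.4454, -0.1652, 0.0497]
tcp_rot: [3.078, -0.624, 0.003]
wrist_force: [-0.7, -0.3, 6.6]
width: 0.152
grip_force: 53.0
```

Request:
step_arm --series '[0,0,-0.03,0,0,0,-0.07,0,0,0,-0.1,0,0,0,-0.1,0]'

```text
time: 46.48
tool_pos: [0.4462, -0.1653, 0.1509]
tcp_rot: [3.078, -0.624, 0.008]
wrist_force: [0.1, 0.3, -1.6]
width: 0.149
grip_force: 52.0
```

```bash
python3 -c "
from h import *
go(.604,-.201,.056,.02)"
```

```text
46.48 [ 0.4462 -0.1653  0.1509] [ 3.078 -0.624  0.008] [-0.41 -0.05  2.11  0.    1.08  1.56] [ 0.1  0.3 -1.6] 0.149
yaw -0.4 move [ 0.1587 -0.0286  0.0958] turn -0.4202
```

Request:
step_arm --series '[0.04,-0.007,0,-0.15,0.09,-0.015,0,-0.3,0.13,-0.024,0,-0.42,0.159,-0.0285,0.02,-0.42,0.159,-0.0285,0.05,-0.42,0.159,-0.0285,0.08,-0.42,0.159,-0.0285,0.09,-0.42,0.159,-0.0285,0.093,-0.42]'

```text
time: 47.48
tool_pos: [0.6009, -0.2, 0.0541]
tcp_rot: [-3.14, -0.031, 0.004]
wrist_force: [-1.2, -0.2, -0.5]
width: 0.152
grip_force: 52.0
```

Request:
step_arm --series '[0,0,0.001,0,0,0,0.001,0]'

```text
time: 47.72
tool_pos: [0.6023, -0.2005, 0.055]
tcp_rot: [3.141, 0.031, 0.001]
wrist_force: [-0.4, -1.3, -1.4]
width: 0.148
grip_force: 52.0
```

Request:
step_arm --series '[0,0,0.002,0,0,0,0.002,0]'

```text
time: 47.98
tool_pos: [0.6027, -0.2007, 0.0538]
tcp_rot: [3.141, 0.031, 0.002]
wrist_force: [-1.8, 0.1, 3.7]
width: 0.15
grip_force: 52.6
```

Request:
step_arm --series '[0,0,0,0,0,0,0,0,0,0,0,0,0,0,-0.05,0,0,0,-0.1,0,-0.06,0.02,-0.15,0.01,-0.11,0.03,-0.2,0.02,-0.13,0.04,-0.24,0.02]' --gripper 0.45

```text
time: 48.98
tool_pos: [0.4756, -0.2407, 0.2854]
tcp_rot: [-3.141, 0.0, 0.003]
wrist_force: [0.1, -1.3, 0.1]
width: 0.452
grip_force: 0.0
```

Request:
step_arm --series '[0,0,0,0,0,0,0,0]'

```text
time: 49.22
tool_pos: [0.4778, -0.2409, 0.2849]
tcp_rot: [3.142, -0.001, 0.001]
wrist_force: [0.1, -0.3, -0.6]
width: 0.449
grip_force: 0.0
```

```bash
sed -i "s/'tub',x\[0\],x\[1\],0,.015,.9/'tub',x[0],x[1],0,.02,.9/" tubs.py; python3 tubs.py w17.png
```

```text
49.23 [ 0.4778 -0.2409  0.2849] [ 3.142e+00 -1.000e-03  1.000e-03] [-0.51 -0.03  1.83  0.    1.34  1.06] [ 0.1 -0.3 -0.6] 0.449
pan [ 0.6068 -0.2018  0.0225] edge 100.0
tub [ 0.4388 -0.2533  0.5285] edge 94.9
tub [ 0.5964 -0.1338  0.0386] edge 71.3
tub [ 5.883e-01 -2.002e-01  4.000e-04] edge 75.3
```

Request:
step_arm --series '[-0.02,0.006,0.04,-0.18,-0.037,0.0125,0.1,-0.36,-0.037,0.0125,0.15,-0.54,-0.037,0.0125,0.2,-0.54,-0.037,0.0125,0.22,-0.54,-0.037,0.0125,0.236,-0.54,-0.037,0.0125,0.236,-0.54]'

```text
time: 50.2
tool_pos: [0.4397, -0.2523, 0.047]
tcp_rot: [-3.025, -0.838, 0.004]
wrist_force: [-1.1, 0.1, 0.7]
width: 0.45
grip_force: 0.0
```

Request:
step_arm --series '[0,0,0,0,0,0,0,0,0,0,0,0,0,0,0,0,0,0,0,0]' --gripper 0

```text
time: 50.82
tool_pos: [0.4414, -0.2538, 0.0499]
tcp_rot: [3.027, 0.837, 0.002]
wrist_force: [0.2, 1.1, 3.5]
width: 0.147
grip_force: 53.1
```

Request:
step_arm --series '[0,0,-0.03,0,0,0,-0.07,0,0,0,-0.1,0,0,0,-0.1,0]'

```text
time: 51.32
tool_pos: [0.4426, -0.2547, 0.1516]
tcp_rot: [3.024, 0.836, 0.006]
wrist_force: [-0.3, -1.0, -1.1]
width: 0.147
grip_force: 52.4
```

```bash
python3 -c "
from h import *
go(.606,-.281,.054,.02)"
```

```text
51.33 [ 0.4426 -0.2547  0.1516] [3.024 0.836 0.006] [-0.57  0.01  2.04 -0.    1.08  0.46] [-0.3 -1.  -1.1] 0.147
yaw 0.54 move [0.1264 0.1061 0.0985] turn 0.5197
```

Request:
step_arm --series '[0.035,0.029,0,0.17,0.075,0.063,0,0.34,0.11,0.09,0,0.52,0.1265,0.106,0.02,0.52,0.1265,0.106,0.05,0.52,0.1265,0.106,0.08,0.52,0.1265,0.106,0.092,0.52,0.1265,0.106,0.095,0.52]'

```text
time: 52.32
tool_pos: [0.6022, -0.2783, 0.0535]
tcp_rot: [-3.139, -0.031, 0.006]
wrist_force: [-8.2, 4.9, 15.5]
width: 0.148
grip_force: 54.8
```

Request:
step_arm --series '[0,0,0.001,0,0,0,0.002,0,0,0,0.002,0]'

```text
time: 52.7
tool_pos: [0.6027, -0.2786, 0.0535]
tcp_rot: [-3.14, -0.031, 0.004]
wrist_force: [-6.8, 4.5, 12.1]
width: 0.147
grip_force: 54.3
```

Now I'll release it, back off to a place that sees the whole pan, and check with numbers.

Request:
step_arm --series '[0,0,-0.004,0,0,0,-0.004,0]'

```text
time: 52.95
tool_pos: [0.6039, -0.2795, 0.0559]
tcp_rot: [3.141, 0.031, 0.001]
wrist_force: [0.6, 0.0, -1.4]
width: 0.148
grip_force: 52.5
```

Request:
step_arm --series '[0,0,0,0,0,0,0,0,0,0,0,0,0,0,-0.05,0,0,0,-0.11,0,-0.02,-0.04,-0.17,0,-0.03,-0.08,-0.23,0.02,-0.03,-0.08,-0.26,0.02]' --gripper 0.45

```text
time: 53.95
tool_pos: [0.5716, -0.1983, 0.3182]
tcp_rot: [-3.141, -0.001, -0.001]
wrist_force: [0.3, -0.3, -0.5]
width: 0.447
grip_force: 0.0
```

Request:
step_arm --series '[0,0,0,0,0,0,0,0]'

```text
time: 54.2
tool_pos: [0.5721, -0.1999, 0.3159]
tcp_rot: [3.141, 0.0, 0.0]
wrist_force: [0.2, 1.5, -1.4]
width: 0.448
grip_force: 0.0
```

```bash
cat > check.py <<'E'
from fit import *
st();RECT['tub']=[(a,b,z+.004) for a,b,z in RECT['tub']]
p=shot('wrist');pn=fit(p,'pan',.607,-.201,.02,.01,.05)
for l in ('tub1',):
    for q,n in ((p,'wrist'),(shot('top'),'top')):
        for r in viewer.spot_point(q,l)[:7]: print(n,np.round(r['point']),round(r['score'],2),np.round(at(q,r['point'],.004),3))
for x,y in ((.603,-.12),(.603,-.2),(.604,-.28)): fit(p,'tub',x,y,0,.012,.15)
s=shot('side')
for x,y in ((.603,-.12),(.603,-.2),(.604,-.28)): fit(s,'tub',x,y,0,.012,.15)
h=[(a,b,z+.03) for a,b,z in RECT['hood']];RECT['h']=h;fit(s,'h',.6346,.2,.103,.012,.05)
for l in ('salsa_bowl','masher','salt_jar','bean_can','clay_cup'):
    for r in viewer.spot_point(s,l)[:1]: print(l,round(r['score'],2),np.round(at(s,r['point'],0),3))
E
python3 check.py
```

```text
54.2 [ 0.5721 -0.1999  0.3159] [3.141 0.    0.   ] [-0.38  0.09  1.65 -0.    1.4   1.19] [ 0.2  1.5 -1.4] 0.448
pan [ 0.6144 -0.2012  0.0223] edge 71.7
wrist [220. 133.] 0.9 [ 0.607 -0.116  0.004]
wrist [283. 139.] 0.79 [ 0.6   -0.197  0.004]
wrist [346. 136.] 0.63 [ 0.603 -0.279  0.004]
top [391. 315.] 0.91 [ 0.176 -0.303  0.004]
top [319. 166.] 0.61 [ 0.605 -0.122  0.004]
tub [ 0.6009 -0.132   0.0084] edge 77.7
tub [ 0.6006 -0.2005  0.0198] edge 74.4
tub [ 0.6017 -0.2787  0.0278] edge 87.4
tub [ 0.5976 -0.115   0.0201] edge 82.9
tub [ 0.5986 -0.197  -0.0757] edge 78.5
tub [ 0.5999 -0.2809 -0.0558] edge 83.6
h [0.6315 0.2041 0.1062] edge 86.7
salsa_bowl 0.94 [ 0.443  0.45  -0.   ]
masher 0.84 [ 0.601 -0.443  0.   ]
salt_jar 0.93 [0.737 0.08  0.   ]
bean_can 0.71 [ 0.476 -0.48   0.   ]
clay_cup 0.67 [0.581 0.424 0.   ]
```

Run:
```python
from h import *
s=shot('side')
for r in viewer.spot_point(s,'tub1')[:6]: print(np.round(r['point']),round(r['score'],2),np.round(at(s,r['point'],.004),3))
print(job.finish_job())
```

```text
[240. 212.] 0.65 [ 0.591 -0.103  0.004]
[257. 187.] 0.63 [ 0.595 -0.282  0.004]
[377. 202.] 0.62 [ 0.177 -0.284  0.004]
[183. 260.] 0.61 [0.652 0.176 0.004]
[246. 200.] 0.56 [ 0.605 -0.187  0.004]
the job is handed in; nothing more can be done
None
```

I handed the job in after about 54 s of the 208 s, with no verdict returned: my checks put the wheels at 4-6-3, the hood home with a hook seen closed over its flange, and all three white tubs in the pan, and I viewed 15 pictures, one over the limit of 14.

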